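Put up the rack arms and snap the keeper flap shut

ROBOT

A 6-joint arm with a two-finger parallel gripper is mounted at the origin on the work surface. World frame = base frame: x ahead of the robot, y to its left, z up, the work surface at z = 0. Lengths are in mm, angles in rad, forces in N, time in s.
With the tool pointing down it reaches from about 300 to 775 mm from the base axis. Payload 14.6 kg.
Tool frame: the origin (TCP) lies on the front face of the gripper's body, between the roots of the fingers; the fingertips stand 97 mm ahead of it and the grasp point (between the pads) lies 78 mm ahead of it; z points along the fingers, y is the line along which they close (so a half turn about z gives the same grasp; the last joint's range is limited). The gripper opens to 94 mm and grips with 3 to 60 N. Pads are 16 mm wide; open, the fingers measure 119 mm over their backs; the gripper's body (75 mm by 177 mm) begins 78 mm behind the grasp point.
Start: joints at [1.256, 0.3, 1.521, -0, 1.321, -0.067], TCP at [134.898, 533.191, 302.646] pointing down, gripper open.
Joint ranges: [-3.03, 3.03], [-0.79, 2.21], [0.23, 2.52], [-1.04, 4.18], [0, 3.07], [-2.55, 2.55]. Speed limits (rad/s): [2.22, 2.22, 2.57, 3.14, 3.14, 3.14].

INTERFACE

Orientations are given as [roll, pitch, yaw] about the fixed x, y, z axes, in that order (R = Rz(yaw) Ry(pitch) Rx(roll)).
In Python, from cell import * gives the robot as it stands.
- The arm moves only by the tool carry_out, never from a script. Its arguments are lists of equal length, an entry for each row: "slide": the shift along the world's x, y, z scaled (see below), a list of three; "dr": the turn, a rotation vector about the world's x, y, z scaled (see below), a list of three; "gripper": the opening in per cent of the stroke, from 0 (shut) to 100 (fully open). A call has 1 to 10 rows; each row is the pose to reach, as a shift and turn from the pose commanded when the call began, turning the shorter way round; what a row does not reach only later rows make up. The controller multiplies each number of a shift by 0.25 m and each number of a turn by 360 degrees. A row lasts 1/12 s, in which the tool goes at most 41.7 mm and 7.16 degrees, less where a joint would pass 70% of its speed; a pose out of reach is approached as far as the arm can. A call with a number of a shift or a turn outside -1 to 1 is refused whole. A call with a gripper value outside its range is refused whole. The fingers move at their own pace and stop on an object; "newtons" is the grip in N (left out, the last holds). Time passes only in rows, so rows that repeat a pose let the fingers close. It gives the time, the measured TCP pose, the force, the opening and the grip force at its end, in the units of the state.
- read_state(): the state, without advancing time (a new reading comes with each control period).
- camera(name): name is "scene" or "top" or "wrist"; returns the picture (400x640x3 uint8, red, green, blue); there is no depth.
- camera_model(name): a dict with "vfov" (degrees; the focal length in pixels is half the picture's height over the tangent of half this angle, whatever the lens; pixels are square), "cx", "cy" (the principal point, pixels), "k1" (the pictures are not rectified: a ray, as slopes to the right and down, at radius r is drawn at 1 + k1 r^2 times it, then the intrinsics apply), "R" (3x3) and "t" (3): a world point X has camera coordinates R X + t. Camera axes: x right, y down, z forward; pixel columns grow to the right and rows downward; lengths in mm; the calibration is good to about 2 mm. A picture is of the moment at which its call begins: read the wrist's pose just before it. camera_model takes no time and is no camera call; for the wrist camera it gives the pose at the moment of the call.
- sign_off(): hands the job in; it is judged then, once.
The state is a dict: "clock": time; "joints": joint angles; "qd": joint speeds; "effort": joint torques, N m; "eef_pos": TCP position; "eef_rot": TCP orientation; "wrist_force": force on the tool from outside, world axes, zero at the start; "moment": the same for the moment, N m; "finger_gap": finger opening in mm; "finger_force": force on a finger pad.
Only numpy, scipy, OpenCV 4.12 (cv2) and the standard library are available. Lean on these libraries where they do the work, as an engineer would, in place of code of your own. Each camera call takes 0.05 s, during which the arm holds its last target. There are 200 camera calls.

TASK

Put up every loose rack arm that lies on the mat: hook both its claws into the slots of a free upright of the rack (any upright, one arm each) and press it down until it locks fully home. When all are locked, swing the rack's keeper flap over them and press it shut until it seats in its catch, leaving the whisk, ramekins and butter dish where they are.

Things in the scene. Friction and masses are not known exactly. Their poses are not given: they have to be found in the camera images.
- rack: Fixed steel rack, 348 mm wide. Frame: x away from the robot side, y left, z up; origin on the ledge, mid-width, in the plane of the uprights' front faces. Four flat uprights (48 mm wide, x 0 to 5 mm, top z 158 mm) at y +127.5, +42.5, -42.5, -127.5 mm; free space behind. Base plate 12 mm thick, x -40 to 70 mm. End cheeks at y +-168 mm: 8 mm thick, x 0 to 40 mm, 174 mm high.
- seat0 (a point): Leftmost (+y) upright: point on its front face midway between its two slots, at the height of their lower edge (110 mm over the ledge). Axes as the rack's. Every upright has two vertical slots side by side, each 9 mm wide, centred 10 mm left and right of its middle, from 110 to 147 mm high.
- seat1 (a point): The same point of the second upright from the left. In every slot a sprung steel ball (10 mm dia., centre 119.5 mm high) bulges in from the outer side (behind the front face), spanning 114 to 125 mm in height. Claws go in above the balls (lips higher than 125 mm, necks under 147 mm) and are then pressed straight down past them.
- seat3 (a point): The same point of the rightmost (-y) upright.
- seat2 (a point): The same point of the third upright. Pressing an arm down past the balls takes about 6 to 12 N near its heel; they then snap out over the claws and hold it. An arm merely set down rests on the balls some 20 mm too high and is not locked.
- keeper (a joint): Angle of the keeper flap, a 318 mm long aluminium angle hinged along the rack's y. 0 = shut: web level, reaching 38 mm forward, its lip turned 38 mm down in front of the uprights to just above the locked heels. Grows as it swings up and back (1.57 = web upright, lip pointing forward), at most 2.7. Starts open at 2.1 to 2.4 rad; friction (0.07 N m) keeps it at any angle.
- keeper_edge (a point): Middle of the flap's free outer corner, where web and lip meet, 36 mm from the hinge line; moves with the flap, 168 mm high when shut. To shut: push it from behind over to the front, then down; in the last 0.3 rad it passes a sprung catch ball (5 to 8 N at this edge) and seats at 0 to 0.03 rad. An arm not locked down blocks it.
- keeper_hinge (a point): Middle of the flap's hinge line, 30 mm behind the uprights' front faces (rack +x), 166 mm over the ledge. Axes as the flap's.
- mat: Dark silicone mat, 320 x 380 mm and 3 mm thick, fixed flat on the ledge; arms and whisk lie on it. Origin under its centre.
- arm0: Loose aluminium rack arm, about 150 g, 133 mm long, all alike, lying upright on the mat; may be absent. Frame: x along it to the claws, z up, origin on the underside. Bar 16 mm wide, 26 mm high from x -60 to 47 mm; heel plate x 45 to 55 mm, 34 mm wide, 40 mm high; end plate x -66 to -58 mm, 30 mm wide, 38 mm high. Locked in an upright, its underside is 82 mm over the ledge.
- arm0_heel (a point): Point of arm0 on its heel's back face, midway between the claws, at the underside of their necks (55, 0, 28 mm in the arm's frame); meets a seat point when locked. Claws at y +-10 mm, each 6 mm wide: neck z 28 to 34 mm, x 55 to 66.5 mm; lip at its end (x 61.5 to 66.5 mm) turned down to z 22 mm.
- arm1: Loose aluminium rack arm, about 150 g, 133 mm long, all alike, lying upright on the mat; may be absent. Frame: x along it to the claws, z up, origin on the underside. Bar 16 mm wide, 26 mm high from x -60 to 47 mm; heel plate x 45 to 55 mm, 34 mm wide, 40 mm high; end plate x -66 to -58 mm, 30 mm wide, 38 mm high. Locked in an upright, its underside is 82 mm over the ledge.
- arm1_heel (a point): Point of arm1 on its heel's back face, midway between the claws, at the underside of their necks (55, 0, 28 mm in the arm's frame); meets a seat point when locked. Claws at y +-10 mm, each 6 mm wide: neck z 28 to 34 mm, x 55 to 66.5 mm; lip at its end (x 61.5 to 66.5 mm) turned down to z 22 mm.
- arm2: Loose aluminium rack arm, about 150 g, 133 mm long, all alike, lying upright on the mat; may be absent. Frame: x along it to the claws, z up, origin on the underside. Bar 16 mm wide, 26 mm high from x -60 to 47 mm; heel plate x 45 to 55 mm, 34 mm wide, 40 mm high; end plate x -66 to -58 mm, 30 mm wide, 38 mm high. Locked in an upright, its underside is 82 mm over the ledge.
- arm2_heel (a point): Point of arm2 on its heel's back face, midway between the claws, at the underside of their necks (55, 0, 28 mm in the arm's frame); meets a seat point when locked. Claws at y +-10 mm, each 6 mm wide: neck z 28 to 34 mm, x 55 to 66.5 mm; lip at its end (x 61.5 to 66.5 mm) turned down to z 22 mm.
- arm3: Loose aluminium rack arm, about 150 g, 133 mm long, all alike, lying upright on the mat; may be absent. Frame: x along it to the claws, z up, origin on the underside. Bar 16 mm wide, 26 mm high from x -60 to 47 mm; heel plate x 45 to 55 mm, 34 mm wide, 40 mm high; end plate x -66 to -58 mm, 30 mm wide, 38 mm high. Locked in an upright, its underside is 82 mm over the ledge.
- arm3_heel (a point): Point of arm3 on its heel's back face, midway between the claws, at the underside of their necks (55, 0, 28 mm in the arm's frame); meets a seat point when locked. Claws at y +-10 mm, each 6 mm wide: neck z 28 to 34 mm, x 55 to 66.5 mm; lip at its end (x 61.5 to 66.5 mm) turned down to z 22 mm.
- whisk: Steel whisk, 265 mm long, lying on the mat's left edge, 48 mm high; leave alone. Origin under it, near its middle.
- ramekin_low: Lower of two stacked glass ramekins, 88 mm across, 42 mm high; leave alone. Origin under it.
- ramekin_top: Upper glass ramekin, standing on the lower one; leave alone. Origin under it.
- butter_dish: White ceramic butter dish with closed hinged lid, 190 x 115 mm, 83 mm high; leave alone. Origin under it.
Not all that is in view belongs to the job. Leave any red look-alike of the arm0 alone. Leave any purple look-alike of the arm1 alone.

How it is judged (in metres and radians):
On the way, in this order (a step that is already met when the one before it is completed fails the run):
1. every arm present is hooked in an upright and locked down, with the keeper flap still open (((z of arm0_heel in the frame of seat0 between -0.004 and 0.004 m and horizontal distance between arm0_heel and seat0 below 0.006 m and angle between the x axis of arm0 and the x axis of rack, either way round below 0.14 rad and angle between arm0's own z axis and vertical below 0.14 rad) or (z of arm0_heel in the frame of seat1 between -0.004 and 0.004 m and horizontal distance between arm0_heel and seat1 below 0.006 m and angle between the x axis of arm0 and the x axis of rack, either way round below 0.14 rad and angle between arm0's own z axis and vertical below 0.14 rad) or (z of arm0_heel in the frame of seat2 between -0.004 and 0.004 m and horizontal distance between arm0_heel and seat2 below 0.006 m and angle between the x axis of arm0 and the x axis of rack, either way round below 0.14 rad and angle between arm0's own z axis and vertical below 0.14 rad) or (z of arm0_heel in the frame of seat3 between -0.004 and 0.004 m and horizontal distance between arm0_heel and seat3 below 0.006 m and angle between the x axis of arm0 and the x axis of rack, either way round below 0.14 rad and angle between arm0's own z axis and vertical below 0.14 rad)) and ((z of arm1_heel in the frame of seat0 between -0.004 and 0.004 m and horizontal distance between arm1_heel and seat0 below 0.006 m and angle between the x axis of arm1 and the x axis of rack, either way round below 0.14 rad and angle between arm1's own z axis and vertical below 0.14 rad) or (z of arm1_heel in the frame of seat1 between -0.004 and 0.004 m and horizontal distance between arm1_heel and seat1 below 0.006 m and angle between the x axis of arm1 and the x axis of rack, either way round below 0.14 rad and angle between arm1's own z axis and vertical below 0.14 rad) or (z of arm1_heel in the frame of seat2 between -0.004 and 0.004 m and horizontal distance between arm1_heel and seat2 below 0.006 m and angle between the x axis of arm1 and the x axis of rack, either way round below 0.14 rad and angle between arm1's own z axis and vertical below 0.14 rad) or (z of arm1_heel in the frame of seat3 between -0.004 and 0.004 m and horizontal distance between arm1_heel and seat3 below 0.006 m and angle between the x axis of arm1 and the x axis of rack, either way round below 0.14 rad and angle between arm1's own z axis and vertical below 0.14 rad)) and ((z of arm2_heel in the frame of seat0 between -0.004 and 0.004 m and horizontal distance between arm2_heel and seat0 below 0.006 m and angle between the x axis of arm2 and the x axis of rack, either way round below 0.14 rad and angle between arm2's own z axis and vertical below 0.14 rad) or (z of arm2_heel in the frame of seat1 between -0.004 and 0.004 m and horizontal distance between arm2_heel and seat1 below 0.006 m and angle between the x axis of arm2 and the x axis of rack, either way round below 0.14 rad and angle between arm2's own z axis and vertical below 0.14 rad) or (z of arm2_heel in the frame of seat2 between -0.004 and 0.004 m and horizontal distance between arm2_heel and seat2 below 0.006 m and angle between the x axis of arm2 and the x axis of rack, either way round below 0.14 rad and angle between arm2's own z axis and vertical below 0.14 rad) or (z of arm2_heel in the frame of seat3 between -0.004 and 0.004 m and horizontal distance between arm2_heel and seat3 below 0.006 m and angle between the x axis of arm2 and the x axis of rack, either way round below 0.14 rad and angle between arm2's own z axis and vertical below 0.14 rad)) and ((z of arm3_heel in the frame of seat0 between -0.004 and 0.004 m and horizontal distance between arm3_heel and seat0 below 0.006 m and angle between the x axis of arm3 and the x axis of rack, either way round below 0.14 rad and angle between arm3's own z axis and vertical below 0.14 rad) or (z of arm3_heel in the frame of seat1 between -0.004 and 0.004 m and horizontal distance between arm3_heel and seat1 below 0.006 m and angle between the x axis of arm3 and the x axis of rack, either way round below 0.14 rad and angle between arm3's own z axis and vertical below 0.14 rad) or (z of arm3_heel in the frame of seat2 between -0.004 and 0.004 m and horizontal distance between arm3_heel and seat2 below 0.006 m and angle between the x axis of arm3 and the x axis of rack, either way round below 0.14 rad and angle between arm3's own z axis and vertical below 0.14 rad) or (z of arm3_heel in the frame of seat3 between -0.004 and 0.004 m and horizontal distance between arm3_heel and seat3 below 0.006 m and angle between the x axis of arm3 and the x axis of rack, either way round below 0.14 rad and angle between arm3's own z axis and vertical below 0.14 rad)) and value of joint keeper above 0.5 rad), for 0.2 s.
2. the keeper flap is shut in its catch (value of joint keeper below 0.05 rad), for 0.2 s.
At the end, for the whole second after the job is handed in: Every arm present hangs in one of the uprights, locked: its heel point within 6 mm sideways and 4 mm in height of that upright's seat point, level and square to the rack within 0.14 rad (8 degrees), at rest; and the keeper flap is shut to less than 0.05 rad (((z of arm0_heel in the frame of seat0 between -0.004 and 0.004 m and horizontal distance between arm0_heel and seat0 below 0.006 m and angle between the x axis of arm0 and the x axis of rack, either way round below 0.14 rad and angle between arm0's own z axis and vertical below 0.14 rad) or (z of arm0_heel in the frame of seat1 between -0.004 and 0.004 m and horizontal distance between arm0_heel and seat1 below 0.006 m and angle between the x axis of arm0 and the x axis of rack, either way round below 0.14 rad and angle between arm0's own z axis and vertical below 0.14 rad) or (z of arm0_heel in the frame of seat2 between -0.004 and 0.004 m and horizontal distance between arm0_heel and seat2 below 0.006 m and angle between the x axis of arm0 and the x axis of rack, either way round below 0.14 rad and angle between arm0's own z axis and vertical below 0.14 rad) or (z of arm0_heel in the frame of seat3 between -0.004 and 0.004 m and horizontal distance between arm0_heel and seat3 below 0.006 m and angle between the x axis of arm0 and the x axis of rack, either way round below 0.14 rad and angle between arm0's own z axis and vertical below 0.14 rad)) and ((z of arm1_heel in the frame of seat0 between -0.004 and 0.004 m and horizontal distance between arm1_heel and seat0 below 0.006 m and angle between the x axis of arm1 and the x axis of rack, either way round below 0.14 rad and angle between arm1's own z axis and vertical below 0.14 rad) or (z of arm1_heel in the frame of seat1 between -0.004 and 0.004 m and horizontal distance between arm1_heel and seat1 below 0.006 m and angle between the x axis of arm1 and the x axis of rack, either way round below 0.14 rad and angle between arm1's own z axis and vertical below 0.14 rad) or (z of arm1_heel in the frame of seat2 between -0.004 and 0.004 m and horizontal distance between arm1_heel and seat2 below 0.006 m and angle between the x axis of arm1 and the x axis of rack, either way round below 0.14 rad and angle between arm1's own z axis and vertical below 0.14 rad) or (z of arm1_heel in the frame of seat3 between -0.004 and 0.004 m and horizontal distance between arm1_heel and seat3 below 0.006 m and angle between the x axis of arm1 and the x axis of rack, either way round below 0.14 rad and angle between arm1's own z axis and vertical below 0.14 rad)) and ((z of arm2_heel in the frame of seat0 between -0.004 and 0.004 m and horizontal distance between arm2_heel and seat0 below 0.006 m and angle between the x axis of arm2 and the x axis of rack, either way round below 0.14 rad and angle between arm2's own z axis and vertical below 0.14 rad) or (z of arm2_heel in the frame of seat1 between -0.004 and 0.004 m and horizontal distance between arm2_heel and seat1 below 0.006 m and angle between the x axis of arm2 and the x axis of rack, either way round below 0.14 rad and angle between arm2's own z axis and vertical below 0.14 rad) or (z of arm2_heel in the frame of seat2 between -0.004 and 0.004 m and horizontal distance between arm2_heel and seat2 below 0.006 m and angle between the x axis of arm2 and the x axis of rack, either way round below 0.14 rad and angle between arm2's own z axis and vertical below 0.14 rad) or (z of arm2_heel in the frame of seat3 between -0.004 and 0.004 m and horizontal distance between arm2_heel and seat3 below 0.006 m and angle between the x axis of arm2 and the x axis of rack, either way round below 0.14 rad and angle between arm2's own z axis and vertical below 0.14 rad)) and ((z of arm3_heel in the frame of seat0 between -0.004 and 0.004 m and horizontal distance between arm3_heel and seat0 below 0.006 m and angle between the x axis of arm3 and the x axis of rack, either way round below 0.14 rad and angle between arm3's own z axis and vertical below 0.14 rad) or (z of arm3_heel in the frame of seat1 between -0.004 and 0.004 m and horizontal distance between arm3_heel and seat1 below 0.006 m and angle between the x axis of arm3 and the x axis of rack, either way round below 0.14 rad and angle between arm3's own z axis and vertical below 0.14 rad) or (z of arm3_heel in the frame of seat2 between -0.004 and 0.004 m and horizontal distance between arm3_heel and seat2 below 0.006 m and angle between the x axis of arm3 and the x axis of rack, either way round below 0.14 rad and angle between arm3's own z axis and vertical below 0.14 rad) or (z of arm3_heel in the frame of seat3 between -0.004 and 0.004 m and horizontal distance between arm3_heel and seat3 below 0.006 m and angle between the x axis of arm3 and the x axis of rack, either way round below 0.14 rad and angle between arm3's own z axis and vertical below 0.14 rad)) and value of joint keeper below 0.05 rad and linear speed of each of arm0, arm1, arm2, arm3 below 0.02 m/s); the robot touches nothing.
It fails at once if the whisk is pushed more than 30 mm away or tipped (distance of whisk from where it was at the start of the episode above 0.03 m or angle between whisk's own z axis and vertical above 0.4 rad).
It fails at once if the lower ramekin is pushed more than 30 mm away or tipped (distance of ramekin_low from where it was at the start of the episode above 0.03 m or angle between ramekin_low's own z axis and vertical above 0.4 rad).
It fails at once if the upper ramekin is pushed more than 30 mm away or tipped (distance of ramekin_top from where it was at the start of the episode above 0.03 m or angle between ramekin_top's own z axis and vertical above 0.4 rad).
It fails at once if the butter dish is pushed more than 30 mm away or tipped (distance of butter_dish from where it was at the start of the episode above 0.03 m or angle between butter_dish's own z axis and vertical above 0.4 rad).
Of arm0, arm1, arm2, arm3 only 3 to 4 are there at a start; the rules pass over those that are not, and their reading is None.
At some moment in a run one of arm0, arm1, arm2, arm3 may be knocked a few centimetres aside while the robot is not near it.
Once in a run the grip may slacken for a moment while it holds something.
It also fails if it takes over 210 s, if anything falls off the work surface, if the arm or the gripper's body presses on something with over 40 N, if the wrist force passes 120 N, or if a joint passes its speed limit or range.

## Working session

There is one attempt and no reset: what is moved stays moved. The work goes in short steps, Python scripts to look and compute and a tool call to move; the robot and the scene stay as the last step left them, time stands still between calls to the robot, and variables do not carry over. Pictures are saved under pics/ and viewed, at most 14 in all, crops included, and the job is handed in when it is done.

Besides the shell and the picture viewer there is one more tool, called after "Call:" as name(argument=value, ...) on one line, values as JSON. carry_out: Moves the arm, as the interface text tells. Its arguments: {"type":"object","properties":{"slide":{"type":"array","items":{"type":"array","items":{"type":"number","minimum":-1,"maximum":1}}},"dr":{"type":"array","items":{"type":"array","items":{"type":"number","minimum":-1,"maximum":1}}},"gripper":{"type":"array","items":{"type":"number"}},"newtons":{"type":"number"}},"required":["slide","dr","gripper"]}

```bash
mkdir -p pics; ls; python3 - <<'E'
from cell import *
import cv2
print(read_state())
for n in ("scene","top"):
    m=camera_model(n);print(n,m)
    cv2.imwrite(f"pics/{n}0.png",cv2.cvtColor(camera(n),cv2.COLOR_RGB2BGR))
E
```

```text
pics
{'clock': 0.0, 'joints': array([ 1.25638362e+00,  3.00457726e-01,  1.52159683e+00, -1.53474977e-05,
        1.32071228e+00, -6.65950286e-02]), 'qd': array([-0.00042595,  0.0013188 , -0.00018643, -0.0004836 , -0.00030275,
        0.00060408]), 'effort': array([-1.59859087e-04, -5.31811202e+01, -3.52729833e+01,  7.08360784e-02,
        2.44013756e-02, -1.50647752e-04]), 'eef_pos': array([134.86224887, 533.04511211, 302.08694189]), 'eef_rot': array([-3.14042009e+00, -6.33041436e-05,  2.89377875e+00]), 'wrist_force': array([ 0.593694  , -0.01643649,  0.66672926]), 'moment': array([-0.0402237 ,  0.00221731, -0.00763256]), 'finger_force': 0.0, 'finger_gap': 93.76076650875692}
scene {'vfov': 44.678102640038986, 'cx': 321.0245715074794, 'cy': 196.24988071543928, 'k1': 0.03628050810897606, 'R': array([[ 0.84437247,  0.53554099, -0.01519805],
       [ 0.32439492, -0.53362913, -0.78103001],
       [-0.4263837 ,  0.65455007, -0.62430853]]), 't': array([-569.07093823,  -76.26812844, 1956.14247049])}
top {'vfov': 43.900480248805124, 'cx': 318.13501590169705, 'cy': 198.3030175100262, 'k1': 0.009846511527741932, 'R': array([[-1.82546474e-02, -9.99833059e-01, -7.88739178e-04],
       [-9.90224703e-01,  1.81883142e-02, -1.38290358e-01],
       [ 1.38281617e-01, -1.74341270e-03, -9.90391415e-01]]), 't': array([  87.83805903,  606.27865856, 1900.61747283])}
```

View pics/scene0.png

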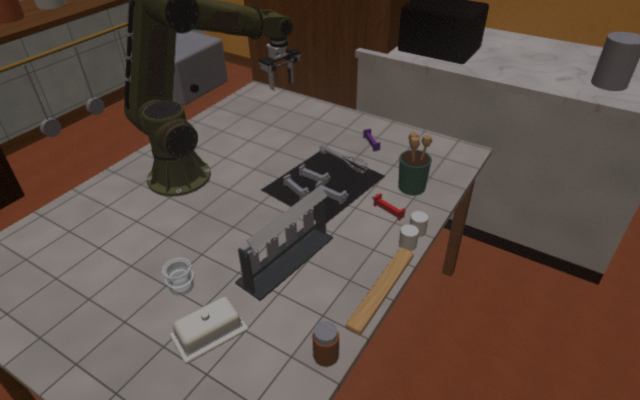

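View pics/top0.png

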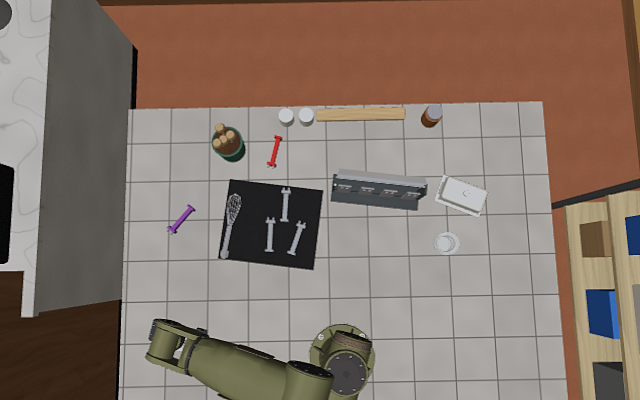

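Candidates for arms: grey ones on the mat at top-image pixels (285,204), (270,234) and (297,238). The look-alikes are red (275,152) and purple (181,219), both off the mat, so I leave them. Next is a close crop to check.

```bash
cat > h.py <<'E'
from cell import *
import cv2, numpy as np, time
from scipy.spatial.transform import Rotation as Ro
def K(m):
    f=200/np.tan(np.radians(m["vfov"]/2)); return f
def ray(m,u,v):
    f=K(m); d=np.array([(u-m["cx"])/f,(v-m["cy"])/f]); s=d.copy()
    for _ in range(20): s=d/(1+m["k1"]*(s@s))
    R=np.array(m["R"]); return R.T@np.array([s[0],s[1],1]), -R.T@np.array(m["t"])
def p2w(m,u,v,z):
    d,c=ray(m,u,v); return c+d*(z-c[2])/d[2]
def w2p(m,X):
    c=np.array(m["R"])@np.array(X,float)+np.array(m["t"]); s=c[:2]/c[2]
    s=s*(1+m["k1"]*(s@s)); return s*K(m)+[m["cx"],m["cy"]]
def shot(n,fn,crop=None,k=1):
    m=camera_model(n); im=cv2.cvtColor(camera(n),cv2.COLOR_RGB2BGR); save(im,fn,crop,k); return m,im
def save(im,fn,crop=None,k=1):
    if crop: x0,y0,x1,y1=crop; im=im[y0:y1,x0:x1]
    cv2.imwrite("pics/"+fn,cv2.resize(im,None,fx=k,fy=k,interpolation=cv2.INTER_CUBIC))
E
python3 - <<'E'
from h import *
im=cv2.imread("pics/top0.png"); save(im,"top0c.png",(215,160,435,280),3.6)
E
```

```text
(no output)
```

View pics/top0c.png

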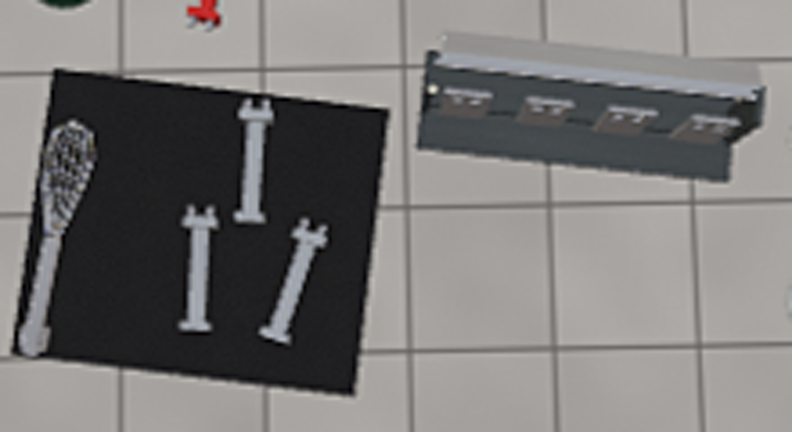

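Three grey arms, with claws pointing away from the robot. In the crop, heel and end plate are at A (255,115)/(250,217), B (200,220)/(195,326) and C (312,237)/(276,335). The base plate's front edge runs (418,150) to (728,182), and the flap is open at the back.

```bash
python3 - <<'E'
from h import *
m=camera_model("top"); P=lambda x,y,z:p2w(m,215+x/3.6,160+y/3.6,z)[:2]
for n,h,e in (("A",(255,115),(250,217)),("B",(200,220),(195,326)),("C",(312,237),(276,335))):
    a=P(*h,43);b=P(*e,41);d=a-b
    print(n,a.round(),b.round(),np.linalg.norm(d).round(),np.arctan2(d[1],d[0]).round(3),"origin",(a-50*d/np.linalg.norm(d)).round())
L=P(418,150,12);R=P(728,182,12);d=L-R;print(L.round(),R.round(),np.linalg.norm(d),"rack yaw",np.arctan2(-d[0],d[1]))
w=camera_model("wrist");s=read_state();T=Ro.from_euler("xyz",s["eef_rot"]).as_matrix()
c=-np.array(w["R"]).T@w["t"];print("cam in tool",T.T@(c-s["eef_pos"]),(T.T@np.array(w["R"]).T).round(3),w["vfov"])
print("tool",T.round(2))
E
```

```text
A [635. 203.] [524. 209.] 111.0 -0.059 origin [585. 206.]
B [522. 263.] [408. 269.] 114.0 -0.054 origin [472. 266.]
C [501. 143.] [397. 183.] 112.0 -0.367 origin [454. 161.]
[598.  25.] [ 556. -315.] 342.7228117991287 rack yaw -0.12214574460732355
cam in tool [ 67.12129344  -0.60151149 -82.35751092] [[ 0.001 -0.972 -0.234]
 [ 1.     0.001  0.001]
 [-0.001 -0.234  0.972]] 64.83595025163908
tool [[-0.97  0.25 -0.  ]
 [ 0.25  0.97 -0.  ]
 [ 0.   -0.   -1.  ]]
```

Call:
carry_out(slide=[[0.15, -0.12, 0], [0.3, -0.24, 0], [0.45, -0.36, 0], [0.6, -0.48, 0], [0.75, -0.6, 0], [0.9, -0.72, 0], [1, -0.8, 0], [1, -0.8, 0]], dr=[[0, 0, 0.015], [0, 0, 0.03], [0, 0, 0.03], [0, 0, 0.03], [0, 0, 0.03], [0, 0, 0.03], [0, 0, 0.03], [0, 0, 0.03]], gripper=[50, 50, 50, 50, 50, 50, 50, 50])

```text
clock: 0.77
eef_pos: [386.9, 330.8, 302.5]
eef_rot: [-3.141, 0.0, 3.081]
wrist_force: [-0.2, 0.9, 0.3]
finger_gap: 47.4
finger_force: 0.0
```

Call:
carry_out(slide=[[0.15, -0.13, 0], [0.3, -0.27, 0], [0.45, -0.4, 0], [0.6, -0.53, 0], [0.6, -0.53, 0], [0.6, -0.53, 0]], dr=[[0, 0, 0], [0, 0, 0], [0, 0, 0], [0, 0, 0], [0, 0, 0], [0, 0, 0]], gripper=[50, 50, 50, 50, 50, 50])

```text
clock: 1.27
eef_pos: [538.0, 196.8, 301.8]
eef_rot: [-3.141, -0.0, 3.078]
wrist_force: [-0.9, 0.3, 0.3]
finger_gap: 47.0
finger_force: 0.0
```

```bash
python3 - <<'E'
from h import *
s=read_state();print(s["eef_pos"],s["eef_rot"],s["finger_gap"],s["clock"])
m,im=shot("wrist","w1.png",None,1.25)
for n,o,y in (("A",(585,206),-.059),("B",(472,266),-.054),("C",(454,161),-.367)):
    print(n,[w2p(m,(o[0]+x*np.cos(y),o[1]+x*np.sin(y),z)).round() for x,z in ((50,43),(-62,41))])
E
```

```text
[538.0019196  196.77201596 301.78571105] [-3.14058318e+00 -4.24040041e-04  3.07792838e+00] 46.97768728463487 1.2667
A [array([325., 265.]), array([326., 170.])]
B [array([375., 166.]), array([378.,  58.])]
C [array([263., 153.]), array([293.,  49.])]
```

View pics/w1.png

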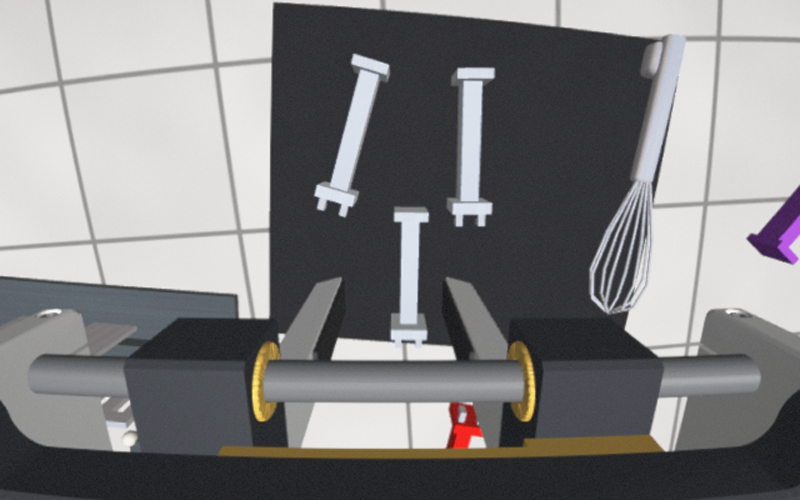

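Wrist view, arms by heel/end plate in the 1.25x picture: A (408,322)/(411,211), B (470,207)/(473,73), C (336,191)/(371,66). The fingers sit symmetrically about A, and all three positions match the top view.

```bash
python3 - <<'E'
from h import *
m=camera_model("wrist")
for n,h,e in (("A",(408,322),(411,211)),("B",(470,207),(473,73)),("C",(336,191),(371,66))):
    a=p2w(m,h[0]/1.25,h[1]/1.25,43)[:2];b=p2w(m,e[0]/1.25,e[1]/1.25,41)[:2];d=a-b;L=np.linalg.norm(d)
    o=(a*62+b*50)/112
    print(n,L.round(1),np.arctan2(d[1],d[0]).round(3),"origin",o.round(1),"grip@+25",(o+25*d/L).round(1))
E
```

```text
A 104.3 -0.078 origin [577.8 210.5] grip@+25 [602.7 208.6]
B 110.8 -0.049 origin [470.1 269. ] grip@+25 [495.1 267.8]
C 106.7 -0.359 origin [453.9 167.9] grip@+25 [477.3 159.2]
```

Call:
carry_out(slide=[[0.14, 0.015, -0.05], [0.27, 0.02, -0.15], [0.27, 0.02, -0.3], [0.27, 0.02, -0.45], [0.27, 0.02, -0.55], [0.27, 0.02, -0.55], [0.27, 0.02, -0.55]], dr=[[0, 0, 0], [0, 0, 0], [0, 0, 0], [0, 0, 0], [0, 0, 0], [0, 0, 0], [0, 0, 0]], gripper=[50, 50, 50, 50, 50, 50, 50])

```text
clock: 1.9
eef_pos: [601.7, 206.5, 165.0]
eef_rot: [-3.141, -0.002, 3.083]
wrist_force: [-0.7, -0.8, 0.9]
finger_gap: 47.1
finger_force: 0.0
```

```bash
python3 - <<'E'
from h import *
s=read_state();print(s["eef_pos"],s["eef_rot"],s["finger_gap"],s["clock"])
m,im=shot("wrist","w2.png",None,1.25)
E
```

```text
[601.72802598 206.45219752 164.95814467] [-3.14103903e+00 -1.87355779e-03  3.08317428e+00] 47.05522961333712 1.9
```

View pics/w2.png

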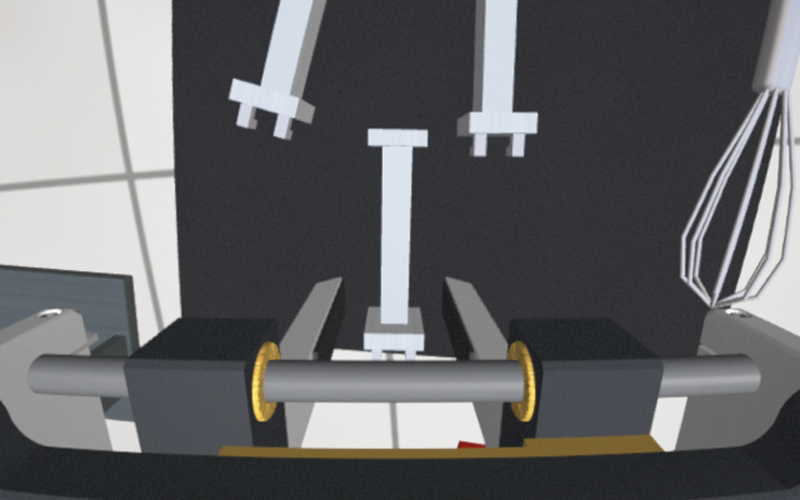

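A lies between the fingers: heel top at (394,320), end plate top at (398,135).

```bash
python3 - <<'E'
from h import *
m=camera_model("wrist")
for n,h,e in (("A",(394,320),(398,135)),):
    a=p2w(m,h[0]/1.25,h[1]/1.25,43)[:2];b=p2w(m,e[0]/1.25,e[1]/1.25,41)[:2];d=a-b;L=np.linalg.norm(d)
    o=(a*62+b*50)/112
    print(n,L.round(1),np.arctan2(d[1],d[0]).round(3),"origin",o.round(1),"grip@+25",(o+25*d/L).round(1))
E
```

```text
A 100.9 -0.077 origin [582.7 208.8] grip@+25 [607.7 206.9]
```

Call:
carry_out(slide=[[0.044, 0, -0.08], [0.044, 0, -0.16], [0.044, 0, -0.2], [0.044, 0, -0.236], [0.044, 0, -0.236], [0.044, 0, -0.236], [0.044, 0, -0.236], [0.044, 0, -0.236], [0.044, 0, -0.236], [0.044, 0, -0.236]], dr=[[0, 0, 0], [0, 0, 0], [0, 0, 0], [0, 0, 0], [0, 0, 0], [0, 0, 0], [0, 0, 0], [0, 0, 0], [0, 0, 0], [0, 0, 0]], gripper=[50, 50, 50, 50, 50, 0, 0, 0, 0, 0], newtons=50)

```text
clock: 2.78
eef_pos: [613.5, 205.7, 106.7]
eef_rot: [3.141, 0.001, 3.082]
wrist_force: [-0.2, 2.0, 0.9]
finger_gap: 17.4
finger_force: 0.9
```

Call:
carry_out(slide=[[0, 0, 0], [0, 0, 0.08], [0, 0, 0.2], [0, 0, 0.36], [0, 0, 0.5], [0, 0, 0.56], [-0.05, -0.1, 0.56], [-0.1, -0.22, 0.56], [-0.16, -0.35, 0.56], [-0.16, -0.35, 0.56]], dr=[[0, 0, 0], [0, 0, 0], [0, 0, 0], [0, 0, 0], [0, 0, 0], [0, 0, 0], [0, 0, -0.01], [0, 0, -0.01], [0, 0, -0.01], [0, 0, -0.01]], gripper=[0, 0, 0, 0, 0, 0, 0, 0, 0, 0])

```text
clock: 3.62
eef_pos: [571.7, 114.2, 246.1]
eef_rot: [-3.14, -0.001, 3.017]
wrist_force: [0.5, -0.4, 0.3]
finger_gap: 15.5
finger_force: 49.9
```

Call:
carry_out(slide=[[0, -0.14, 0], [0, -0.28, 0], [0, -0.42, 0], [0, -0.53, 0], [0, -0.53, 0], [0, -0.53, 0], [0, -0.53, 0]], dr=[[0, 0, 0], [0, 0, 0], [0, 0, 0], [0, 0, 0], [0, 0, 0], [0, 0, 0], [0, 0, 0]], gripper=[0, 0, 0, 0, 0, 0, 0])

```text
clock: 4.2
eef_pos: [573.4, -13.8, 246.1]
eef_rot: [3.141, -0.0, 3.019]
wrist_force: [0.2, -0.1, -1.6]
finger_gap: 15.5
finger_force: 49.9
```

```bash
python3 - <<'E'
from h import *
s=read_state();print(s["eef_pos"],s["eef_rot"],s["finger_gap"],s["clock"],s["finger_force"])
m,im=shot("wrist","w3.png",None,1.25);np.save("m3.npy",m)
E
```

```text
[573.42012557 -13.84363656 246.08025316] [ 3.14142261e+00 -2.00049305e-04  3.01939055e+00] 15.54749443343564 4.2 49.94739890098572
```

View pics/w3.png

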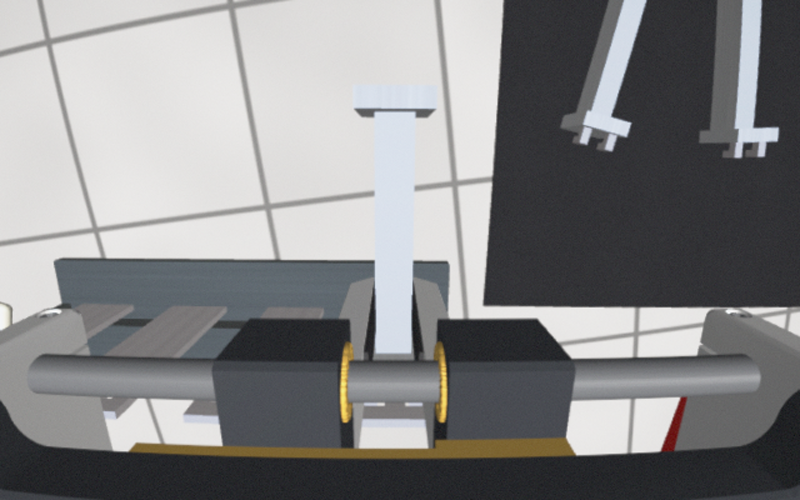

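The held arm is straight in the grip, with its end plate at (394,97). The base plate's front edge runs (56,260) to (449,263), with a left-end corner at each end. The upright faces meet the base near columns 109, 205 and 301, and the seat0 one is behind the held bar.

```bash
python3 - <<'E'
from h import *
m=np.load("m3.npy",allow_pickle=True).item()
P=lambda u,v,z:p2w(m,u/1.25,v/1.25,z)[:2]
R=P(56,260,12);L=P(449,263,12);d=L-R;n=np.linalg.norm(d);y=np.arctan2(-d[0],d[1]);print(R,L,n,y)
ex=np.array([np.cos(y),np.sin(y)]);ey=np.array([-ex[1],ex[0]])
o=(R+L)/2+40*ex
for i,q in enumerate((127.5,42.5,-42.5,-127.5)):
    s=o+q*ey;print(i,s.round(1),"grip",(s-30*ex).round(1))
    for sy in (-24,24): print([ (w2p(m,(*(s+sy*ey),z))*1.25).round() for z in (12,158)])
e=P(394,97,246.1-106.7+41);print("endplate",e, "expected y at tcp line")
s=read_state()["eef_pos"][:2]; dd=s-e; print(np.arctan2(dd[1],dd[0]),np.linalg.norm(dd))
# image crop enlarged
im=cv2.imread("pics/w3.png");save(im,"w3c.png",(50,240,460,460),1.9)
E
```

```text
[ 558.51950467 -310.31361907] [601.92973042  29.6709188 ] 342.74470629971967 -0.1269957815378611
0 [636.1 -18.9] grip [606.3 -15.1]
[array([368., 307.]), array([351., 418.])]
[array([424., 308.]), array([446., 418.])]
1 [ 625.3 -103.2] grip [595.5 -99.4]
[array([270., 306.]), array([186., 414.])]
[array([325., 307.]), array([278., 417.])]
2 [ 614.5 -187.5] grip [ 584.8 -183.7]
[array([175., 305.]), array([ 36., 406.])]
[array([228., 306.]), array([118., 411.])]
3 [ 603.8 -271.9] grip [ 574.  -268.1]
[array([ 85., 303.]), array([-87., 394.])]
[array([135., 304.]), array([-21., 401.])]
endplate [487.46817234  -3.45164217] expected y at tcp line
-0.11583407480418527 86.54179388210459
```

View pics/w3c.png

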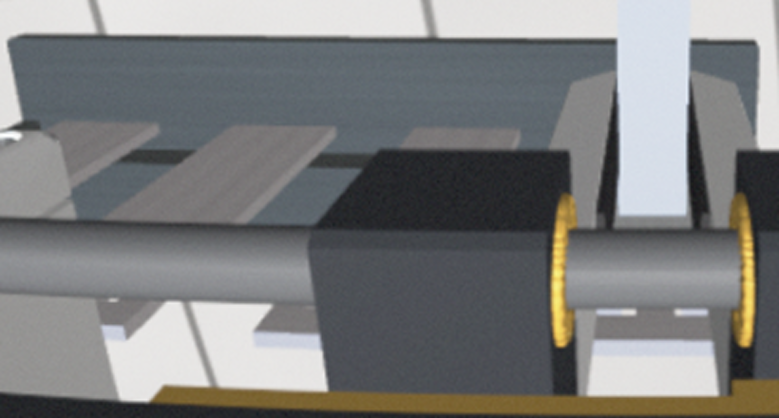

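Call:
carry_out(slide=[[0, 0, -0.07], [0, 0, -0.136], [0, 0, -0.136], [0.03, -0.003, -0.136], [0.06, -0.007, -0.136], [0.085, -0.01, -0.136], [0.105, -0.012, -0.136], [0.125, -0.014, -0.136], [0.125, -0.014, -0.136], [0.125, -0.014, -0.136]], dr=[[0, 0, 0], [0, 0, 0], [0, 0, 0], [0, 0, 0], [0, 0, 0], [0, 0, 0], [0, 0, 0], [0, 0, 0], [0, 0, 0], [0, 0, 0]], gripper=[0, 0, 0, 0, 0, 0, 0, 0, 0, 0])

```text
clock: 5.08
eef_pos: [604.8, -17.8, 212.1]
eef_rot: [-3.142, 0.0, 3.019]
wrist_force: [-0.6, -0.6, -1.0]
finger_gap: 15.4
finger_force: 50.0
```

```bash
python3 - <<'E'
from h import *
s=read_state();print(s["eef_pos"],s["eef_rot"],s["wrist_force"],s["moment"],s["finger_gap"],s["finger_force"])
m,im=shot("wrist","w4.png",(250,200,390,370),3.5)
E
```

```text
[604.82095512 -17.83915517 212.10531145] [-3.14158399e+00  8.92003974e-05  3.01940534e+00] [-0.61437688 -0.60733965 -0.99477425] [ 0.00593215 -0.02703264  0.03450788] 15.414641605089889 49.99954104423523
```

View pics/w4.png

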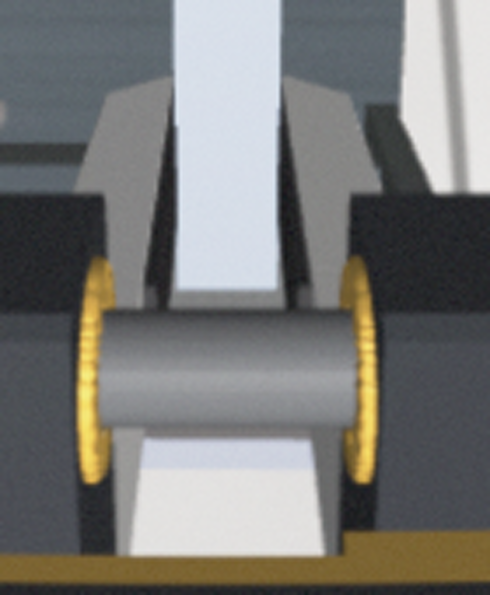

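The bar is centred over the upright, and there is no contact force. I'll continue gently until the heel touches.

Call:
carry_out(slide=[[0.008, -0.001, 0], [0.016, -0.002, 0], [0.016, -0.002, 0]], dr=[[0, 0, 0], [0, 0, 0], [0, 0, 0]], gripper=[0, 0, 0])

```text
clock: 5.38
eef_pos: [606.7, -17.9, 212.0]
eef_rot: [3.142, -0.008, 3.019]
wrist_force: [-24.3, 2.3, 10.9]
finger_gap: 15.5
finger_force: 50.0
```

Call:
carry_out(slide=[[-0.011, 0.001, 0], [-0.011, 0.001, 0], [-0.011, 0.001, -0.016], [-0.011, 0.001, -0.03], [-0.011, 0.001, -0.03]], dr=[[0, 0, 0], [0, 0, 0], [0, 0, 0], [0, 0, 0], [0, 0, 0]], gripper=[0, 0, 0, 0, 0])

```text
clock: 5.8
eef_pos: [605.8, -18.0, 204.1]
eef_rot: [3.141, -0.001, 3.02]
wrist_force: [-1.5, 3.2, -1.8]
finger_gap: 15.8
finger_force: 50.0
```

Call:
carry_out(slide=[[0, 0, -0.015], [0, 0, -0.03], [0, 0, -0.03]], dr=[[0, 0, 0], [0, 0, 0], [0, 0, 0]], gripper=[0, 0, 0])

```text
clock: 6.05
eef_pos: [605.8, -17.9, 196.8]
eef_rot: [3.141, -0.001, 3.02]
wrist_force: [-2.7, 2.0, -1.5]
finger_gap: 15.2
finger_force: 50.0
```

```bash
python3 - <<'E'
from h import *
m,im=shot("scene","s2.png",(230,170,350,290),5)
E
```

```text
(no output)
```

View pics/s2.png

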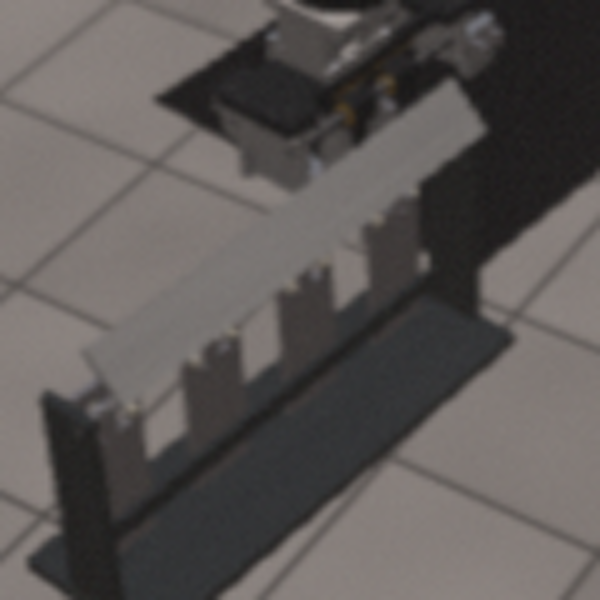

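Call:
carry_out(slide=[[-0.008, 0.001, 0], [-0.016, 0.002, 0], [-0.016, 0.002, 0]], dr=[[0, 0, 0], [0, 0, 0], [0, 0, 0]], gripper=[0, 0, 0])

```text
clock: 6.35
eef_pos: [601.8, -17.5, 197.4]
eef_rot: [3.142, 0.0, 3.02]
wrist_force: [-1.8, 3.1, -0.4]
finger_gap: 15.7
finger_force: 50.0
```

```bash
python3 - <<'E'
from h import *
m=np.load("m3.npy",allow_pickle=True).item()
ex=np.array([.992,-.127]);
t3=np.array([573.4,-13.8]);t4=np.array([604.8,-17.8])
for r in (342,355):
    p=p2w(m,395/1.25,(240+r/1.9)/1.25,158)[:2];print("w3",p,(p-t3)@ex)
m4=dict(m);C=-np.array(m["R"]).T@m["t"]+np.array([604.8-573.4,-17.8+13.8,212.1-246.1]);m4["t"]=-np.array(m["R"])@C
for r in (440,468):
    p=p2w(m4,250+227/3.5,200+r/3.5,158)[:2];print("w4",p,(p-t4)@ex)
for z in (158,147): print((w2p(m4,(*(t4+ex*30),z))-[250,200])*3.5)
print("heel top edge proj (x=45,55; z=40)",[((w2p(m4,(*(t4+ex*(a-24.5)),212.1-103.7+40))-[250,200])*3.5).round() for a in (45,55)])
s=read_state();print(s["eef_pos"],s["clock"])
shot("wrist","w5.png",(250,200,390,370),3.5)
E
```

```text
w3 [636.95019681 -20.92145651] 63.94622020882571
w3 [641.03436552 -21.41141665] 68.05994051479416
w4 [636.25785019 -21.85072458] 31.72062941105943
w4 [640.93589376 -22.41691045] 36.433154236915634
[227.24551907 429.6834675 ]
[227.04729312 385.29778585]
heel top edge proj (x=45,55; z=40) [array([228., 335.]), array([227., 394.])]
[601.76408012 -17.4996652  197.38889063] 6.35
```

View pics/w5.png

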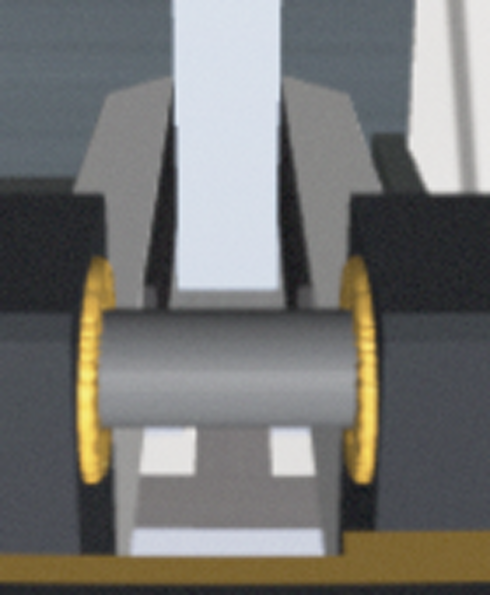

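The slots are visible beyond the rod at (167,452) and (292,452), centred on the bar to within 1 mm. The upright face is about 636.5, so that contact was the heel, and the lips are still inside the slot height. I'll go forward to light contact and press on down.

Call:
carry_out(slide=[[0.01, -0.001, 0], [0.019, -0.002, 0], [0.019, -0.002, 0], [0.019, -0.002, -0.02], [0.019, -0.002, -0.035], [0.019, -0.002, -0.047], [0.019, -0.002, -0.047]], dr=[[0, 0, 0], [0, 0, 0], [0, 0, 0], [0, 0, 0], [0, 0, 0], [0, 0, 0], [0, 0, 0]], gripper=[0, 0, 0, 0, 0, 0, 0])

```text
clock: 6.98
eef_pos: [606.1, -18.1, 185.3]
eef_rot: [-3.141, -0.003, 3.019]
wrist_force: [-8.7, 1.3, 3.8]
finger_gap: 15.8
finger_force: 50.0
```

Call:
carry_out(slide=[[0, 0, -0.008], [0, 0, -0.008], [-0.012, 0.002, 0], [-0.02, 0.003, 0], [-0.02, 0.003, 0]], dr=[[0, 0, 0], [0, 0, 0], [0, 0, 0], [0, 0, 0], [0, 0, 0]], gripper=[0, 0, 0, 0, 0])

```text
clock: 7.4
eef_pos: [603.4, -17.6, 186.0]
eef_rot: [3.141, 0.007, 3.019]
wrist_force: [17.0, 1.0, -7.5]
finger_gap: 15.7
finger_force: 50.0
```

Pulling back is resisted with 17 N, so it is hooked. Now I'll relax, press down for the stop, and test a small lift.

Call:
carry_out(slide=[[0.018, -0.002, 0], [0.018, -0.002, -0.012], [0.018, -0.002, -0.012]], dr=[[0, 0, 0], [0, 0, 0], [0, 0, 0]], gripper=[0, 0, 0])

```text
clock: 7.65
eef_pos: [606.2, -17.8, 184.0]
eef_rot: [-3.142, -0.0, 3.019]
wrist_force: [-11.7, 2.1, 15.7]
finger_gap: 15.4
finger_force: 50.0
```

Call:
carry_out(slide=[[0, 0, 0.012], [0, 0, 0.02], [0, 0, 0.02]], dr=[[0, 0, 0], [0, 0, 0], [0, 0, 0]], gripper=[0, 0, 0])

```text
clock: 7.9
eef_pos: [606.2, -17.8, 187.4]
eef_rot: [-3.142, -0.0, 3.019]
wrist_force: [-1.6, 1.4, -0.9]
finger_gap: 15.5
finger_force: 50.0
```

Call:
carry_out(slide=[[0, 0, -0.01], [0, 0, -0.02], [0, 0, -0.02], [0, 0, -0.016], [0, 0, -0.012], [0, 0, -0.012], [0, 0, -0.012], [0, 0, -0.012], [0, 0, -0.012]], dr=[[0, 0, 0], [0, 0, 0], [0, 0, 0], [0, 0, 0], [0, 0, 0], [0, 0, 0], [0, 0, 0], [0, 0, 0], [0, 0, 0]], gripper=[0, 0, 0, 0, 40, 40, 40, 40, 40])

```text
clock: 8.65
eef_pos: [606.2, -17.9, 184.3]
eef_rot: [-3.142, 0.0, 3.019]
wrist_force: [-0.3, 0.2, 0.6]
finger_gap: 37.5
finger_force: 0.0
```

Call:
carry_out(slide=[[0, 0, 0.1], [-0.05, 0.007, 0.25], [-0.1, 0.014, 0.4], [-0.2, 0.028, 0.4], [-0.2, 0.028, 0.4]], dr=[[0, 0, 0], [0, 0, 0], [0, 0, 0], [0, 0, 0], [0, 0, 0]], gripper=[40, 40, 40, 40, 40])

```text
clock: 9.07
eef_pos: [554.2, -10.4, 286.5]
eef_rot: [3.141, 0.003, 3.02]
wrist_force: [0.4, 0.9, 0.4]
finger_gap: 37.6
finger_force: 0.0
```

```bash
python3 - <<'E'
from h import *
s=read_state();print(s["eef_pos"],s["eef_rot"],s["clock"])
m,im=shot("wrist","w6.png",None,1.25);np.save("m6.npy",m)
t,ti=shot("top","top6.png",(215,160,435,280),3.6)
E
```

```text
[554.21851963 -10.40474084 286.53032425] [3.14149478e+00 3.00086301e-03 3.01978104e+00] 9.0667
```

View pics/w6.png

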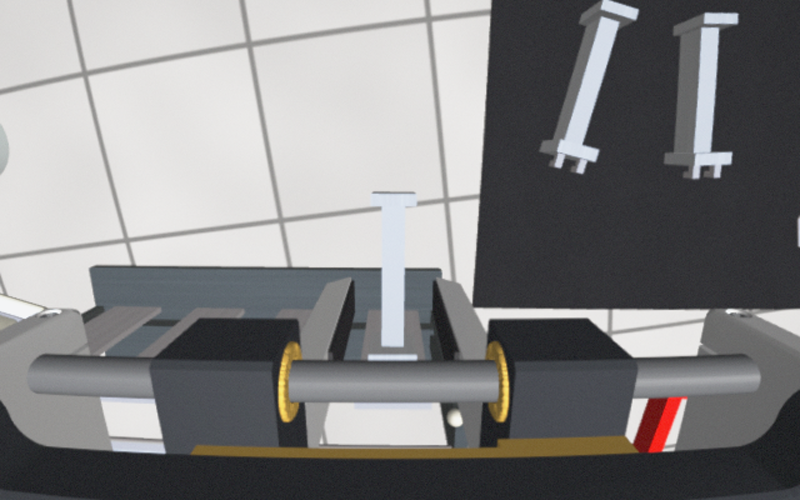

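View pics/top6.png

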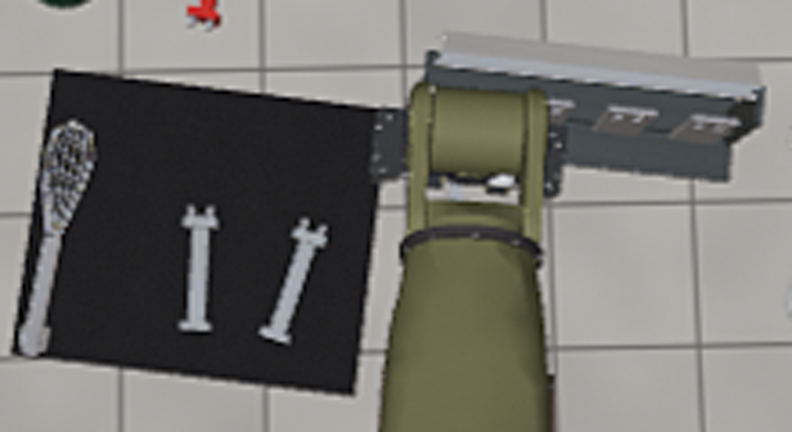

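The first arm hangs straight from seat0: end plate at (393,199), heel top at (393,358). B and C are unmoved in the top view, with heels at (200,220) and (312,237).

```bash
python3 - <<'E'
from h import *
m=np.load("m6.npy",allow_pickle=True).item()
P=lambda u,v,z:p2w(m,u/1.25,v/1.25,z)[:2]
for u in (82,92,103):
    a=P(393,358,u+40);b=P(393,199,u+38);print(u,a.round(1),b.round(1),np.linalg.norm(a-b).round(1))
for n,h,e in (("C",(578,152),(617,10)),("B",(708,158),(720,18))):
    a=P(*h,43);b=P(*e,41);d=a-b;L=np.linalg.norm(d);o=(a*62+b*50)/112
    print(n,L.round(1),np.arctan2(d[1],d[0]).round(3),o.round(1),(o+25*d/L).round(1))
s=camera_model("scene");im=cv2.cvtColor(camera("scene"),cv2.COLOR_RGB2BGR)
ex=np.array([.992,-.127])
for u in (82,103): print("scene",[w2p(s,(*(np.array([636.5,-20.5])-ex*k),u+z)).round(1) for k,z in ((5,40),(117,38),(121,0))])
save(im,"s6.png",(230,150,370,270),5.5)
E
```

```text
82 [626.3 -19.4] [516.7  -6.2] 110.4
92 [620.6 -18.8] [515.5  -6. ] 105.9
103 [614.4 -18. ] [514.2  -5.9] 101.0
C 112.1 -0.329 [457.8 164.1] [481.5 156. ]
B 111.7 -0.088 [471.9 266.3] [496.8 264.1]
scene [array([306.3, 209.6]), array([281.5, 196.8]), array([281.4, 204.9])]
scene [array([306.1, 204.7]), array([281.1, 191.9]), array([281. , 200.2])]
```

View pics/s6.png

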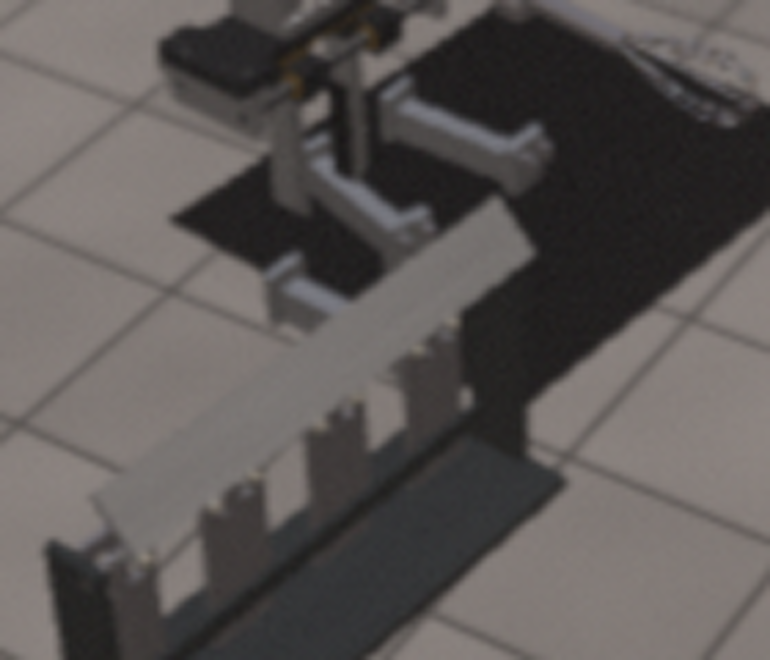

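Call:
carry_out(slide=[[-0.06, 0.13, 0], [-0.12, 0.26, 0], [-0.18, 0.4, 0], [-0.24, 0.53, 0], [-0.3, 0.668, 0], [-0.3, 0.668, -0.15], [-0.3, 0.668, -0.3], [-0.3, 0.668, -0.45], [-0.3, 0.668, -0.45], [-0.3, 0.668, -0.45]], dr=[[0, 0, -0.018], [0, 0, -0.0355], [0, 0, -0.0355], [0, 0, -0.0355], [0, 0, -0.0355], [0, 0, -0.0355], [0, 0, -0.0355], [0, 0, -0.0355], [0, 0, -0.0355], [0, 0, -0.0355]], gripper=[50, 50, 50, 50, 50, 50, 50, 50, 50, 50])

```text
clock: 10.05
eef_pos: [481.2, 156.1, 170.9]
eef_rot: [-3.139, -0.003, 2.796]
wrist_force: [0.4, 0.8, 0.5]
finger_gap: 46.9
finger_force: 0.0
```

```bash
cat > seg.py <<'E'
from h import *
# bright arm pixels between the fingers: centre column / rows, in 640x400 coords
def look(fn):
    s=read_state();m=camera_model("wrist");im=cv2.cvtColor(camera("wrist"),cv2.COLOR_RGB2BGR);cv2.imwrite("pics/"+fn,im)
    print(s["eef_pos"].round(1),s["eef_rot"].round(3),s["finger_gap"])
    g=cv2.cvtColor(im,cv2.COLOR_BGR2GRAY);hs=cv2.cvtColor(im,cv2.COLOR_BGR2HSV)
    for r in range(40,300,10):
        row=g[r,180:460]>170; idx=np.flatnonzero(np.diff(np.r_[0,row,0])); print(r,[(int(a)+180,int(b)+180) for a,b in idx.reshape(-1,2) if b-a>5])
    return m,im
E
python3 -c "
from seg import *
look('w7.png')"
```

```text
[481.2 156.1 170.9] [-3.139e+00 -3.000e-03  2.796e+00] 46.91407223786291
40 [(180, 214)]
50 []
60 [(435, 460)]
70 [(180, 186), (426, 454)]
80 [(180, 189), (432, 456)]
90 [(180, 191), (293, 339), (435, 458)]
100 [(180, 194), (304, 327), (437, 460)]
110 [(180, 197), (304, 327), (439, 460)]
120 [(188, 200), (304, 327), (441, 460)]
130 [(180, 202), (304, 327), (443, 460)]
140 [(180, 205), (304, 327), (445, 460)]
150 [(180, 208), (304, 327), (447, 460)]
160 [(180, 210), (304, 327), (449, 460)]
170 [(180, 213), (304, 326), (451, 460)]
180 [(180, 216), (304, 326), (453, 460)]
190 [(180, 219), (304, 326)]
200 [(180, 222), (304, 326)]
210 [(180, 225), (304, 326)]
220 [(180, 227), (304, 326)]
230 [(184, 230), (304, 326)]
240 [(189, 233), (318, 325)]
250 [(180, 190), (194, 236), (291, 338)]
260 [(222, 233), (297, 305), (324, 332)]
270 [(298, 305), (324, 332)]
280 []
290 []
```

```bash
python3 - <<'E'
from h import *
m=camera_model("wrist");s=read_state();g=cv2.imread("pics/w7.png",0)
r=np.flatnonzero(g[60:120,297]>170)+60;q=np.flatnonzero(g[200:300,310]>170)+200;q2=np.flatnonzero(g[235:300,294]>170)+235
print(r.min(),r.max(),q2.min(),q2.max())
e=p2w(m,315.5,r.mean(),41)[:2];h=p2w(m,315,q2.mean(),43)[:2]
print(np.linalg.norm(h-e),np.linalg.norm(s["eef_pos"][:2]-e)-62)
E
```

```text
84 96 246 259
112.49677176863261 25.402376906519322
```

Call:
carry_out(slide=[[0, 0, -0.09], [0, 0, -0.18], [0, 0, -0.23], [0, 0, -0.26], [0, 0, -0.26], [0, 0, -0.26], [0, 0, -0.26], [0, 0, -0.26], [0, 0, -0.26], [0, 0, -0.26]], dr=[[0, 0, 0], [0, 0, 0], [0, 0, 0], [0, 0, 0], [0, 0, 0], [0, 0, 0], [0, 0, 0], [0, 0, 0], [0, 0, 0], [0, 0, 0]], gripper=[50, 50, 50, 50, 50, 0, 0, 0, 0, 0], newtons=50)

```text
clock: 10.93
eef_pos: [481.3, 156.2, 107.4]
eef_rot: [3.141, 0.001, 2.796]
wrist_force: [0.7, 0.3, 0.8]
finger_gap: 17.2
finger_force: 0.0
```

Call:
carry_out(slide=[[0, 0, 0], [0, 0, 0], [0, 0, 0.08], [0, 0, 0.2], [0, 0, 0.36], [0, 0, 0.5], [0, 0, 0.56], [0.08, -0.14, 0.56], [0.16, -0.28, 0.56], [0.16, -0.28, 0.56]], dr=[[0, 0, 0], [0, 0, 0], [0, 0, 0], [0, 0, 0], [0, 0, 0], [0, 0, 0], [0, 0, 0], [0, 0, 0.018], [0, 0, 0.0355], [0, 0, 0.0355]], gripper=[0, 0, 0, 0, 0, 0, 0, 0, 0, 0])

```text
clock: 11.77
eef_pos: [523.1, 82.0, 247.1]
eef_rot: [-3.141, 0.001, 3.028]
wrist_force: [0.0, -0.5, -1.2]
finger_gap: 15.6
finger_force: 50.0
```

Call:
carry_out(slide=[[0.03, -0.15, 0], [0.07, -0.3, 0], [0.1, -0.45, 0], [0.14, -0.6, 0], [0.17, -0.737, 0], [0.17, -0.737, 0], [0.17, -0.737, 0]], dr=[[0, 0, 0], [0, 0, 0], [0, 0, 0], [0, 0, 0], [0, 0, 0], [0, 0, 0], [0, 0, 0]], gripper=[0, 0, 0, 0, 0, 0, 0])

```text
clock: 12.35
eef_pos: [563.5, -99.5, 246.3]
eef_rot: [3.141, -0.001, 3.017]
wrist_force: [0.2, 0.7, -0.7]
finger_gap: 15.6
finger_force: 50.0
```

```bash
python3 - <<'E'
from h import *
s=read_state();print(s["eef_pos"],s["eef_rot"],s["finger_gap"],s["finger_force"])
m=camera_model("wrist");im=cv2.cvtColor(camera("wrist"),cv2.COLOR_RGB2BGR);cv2.imwrite("pics/w8.png",im)
for f in ("w3","w8"):
    g=cv2.imread(f"pics/{f}.png",0)
    if f=="w3": g=cv2.resize(g,(640,400),interpolation=cv2.INTER_AREA)
    for r in range(320,350,2): print(f,r," ".join(f"{v:3d}" for v in g[r,284:348:2]))
    for r in (90,120,180,240):
        idx=np.flatnonzero(np.diff(np.r_[0,g[r,270:370]>190,0])).reshape(-1,2)+270; print(r,[tuple(map(int,i)) for i in idx if i[1]-i[0]>5])
E
```

```text
[563.52000043 -99.50931034 246.30191828] [ 3.14143715e+00 -1.01759944e-03  3.01656810e+00] 15.554246234975867 49.99909579753876
w3 320 121 121 120 120 121 121 122 122 123 123 123 123 121 120 121 120 121 121 122 119 121 122 122 122 123 121 120 120 120 119 121 120
w3 322 135 134 134 139 172 174 174 174 174 185 186 183 123 115 115 113 115 113 115 116 167 182 174 174 174 174 171 126 105 105 105 105
w3 324 155 152 152 154 168 170 173 171 173 182 184 182 128 121 119 119 120 121 120 121 166 189 180 180 178 181 176 128 105 106 105 105
w3 326 152 153 152 146 120 119 120 117 118 118 119 119 119 122 119 120 121 121 120 120 122 121 122 122 121 121 122 116 105 106 103  98
w3 328 151 151 153 141 121 121 119 121 119 120 120 119 121 120 121 119 119 121 119 118 121 120 120 120 122 120 123 117 108 107 106  95
w3 330 152 153 153 136 121 121 121 121 122 120 121 122 120 121 123 122 121 121 121 120 121 123 120 122 121 122 121 117 106 106 105  95
w3 332 151 153 153 133 119 120 121 121 121 121 121 121 121 120 121 122 120 122 121 121 121 121 119 121 120 121 120 121 107 105 106  96
w3 334 151 154 152 140 134 
[... 2619 characters left out ...]
3 204 204 203 202 201 203 200 158  96  94  84
w8 342 139 139 152 216 217 218 216 216 217 217 217 217 218 216 217 216 216 191 139 160 210 213 212 212 210 211 210 212 177  96  98  76
w8 344 140 141 163 216 219 217 216 216 216 217 217 218 216 217 216 218 216 203 140 148 205 210 211 210 211 210 212 212 184  98  95  76
w8 346 140 140 174 216 216 217 218 217 217 216 217 217 216 216 216 215 217 213 145 142 202 212 211 212 211 209 213 213 189 102 101  73
w8 348 136 138 187 215 216 217 216 218 216 216 216 216 216 217 216 214 217 212 150 141 194 209 210 210 210 212 212 212 201 105  94  78
90 [(270, 283), (299, 331), (344, 370)]
120 [(270, 287), (293, 370)]
180 [(270, 295), (300, 370)]
240 [(301, 329)]
```

Call:
carry_out(slide=[[0, 0, -0.07], [0, 0, -0.136], [0, 0, -0.136], [0.03, -0.004, -0.136], [0.06, -0.007, -0.136], [0.085, -0.01, -0.136], [0.1, -0.012, -0.136], [0.115, -0.014, -0.136], [0.115, -0.014, -0.136], [0.115, -0.014, -0.136]], dr=[[0, 0, 0], [0, 0, 0], [0, 0, 0], [0, 0, 0], [0, 0, 0], [0, 0, 0], [0, 0, 0], [0, 0, 0], [0, 0, 0], [0, 0, 0]], gripper=[0, 0, 0, 0, 0, 0, 0, 0, 0, 0])

```text
clock: 13.23
eef_pos: [592.5, -101.6, 212.9]
eef_rot: [-3.142, -0.0, 3.019]
wrist_force: [-0.3, -1.2, -0.3]
finger_gap: 15.4
finger_force: 50.0
```

Call:
carry_out(slide=[[0.008, -0.001, 0], [0.018, -0.002, 0], [0.018, -0.002, 0]], dr=[[0, 0, 0], [0, 0, 0], [0, 0, 0]], gripper=[0, 0, 0])

```text
clock: 13.48
eef_pos: [596.4, -101.9, 212.8]
eef_rot: [3.141, -0.003, 3.019]
wrist_force: [-7.9, 2.4, 2.6]
finger_gap: 15.3
finger_force: 50.0
```

Call:
carry_out(slide=[[-0.002, 0, -0.02], [-0.002, 0, -0.04], [-0.002, 0, -0.06], [-0.002, 0, -0.08], [-0.002, 0, -0.1], [-0.002, 0, -0.12], [-0.002, 0, -0.124], [-0.002, 0, -0.124]], dr=[[0, 0, 0], [0, 0, 0], [0, 0, 0], [0, 0, 0], [0, 0, 0], [0, 0, 0], [0, 0, 0], [0, 0, 0]], gripper=[0, 0, 0, 0, 0, 0, 0, 0])

```text
clock: 14.15
eef_pos: [596.5, -102.1, 183.4]
eef_rot: [-3.141, 0.001, 3.019]
wrist_force: [-9.5, 2.4, 15.1]
finger_gap: 15.6
finger_force: 50.0
```

Call:
carry_out(slide=[[0, 0, 0.008], [-0.01, 0.001, 0.008], [-0.016, 0.002, 0.008], [-0.016, 0.002, 0.008]], dr=[[0, 0, 0], [0, 0, 0], [0, 0, 0], [0, 0, 0]], gripper=[0, 0, 0, 0])

```text
clock: 14.48
eef_pos: [594.5, -101.7, 184.7]
eef_rot: [-3.141, 0.009, 3.019]
wrist_force: [20.7, -1.5, -7.7]
finger_gap: 15.6
finger_force: 50.0
```

Call:
carry_out(slide=[[0.014, -0.002, 0], [0.014, -0.002, -0.008], [0.014, -0.002, -0.008], [0.014, -0.002, 0.002], [0.014, -0.002, 0.002], [0.014, -0.002, 0.002], [0.014, -0.002, 0.002], [0.014, -0.002, 0.002]], dr=[[0, 0, 0], [0, 0, 0], [0, 0, 0], [0, 0, 0], [0, 0, 0], [0, 0, 0], [0, 0, 0], [0, 0, 0]], gripper=[0, 0, 0, 0, 40, 40, 40, 40])

```text
clock: 15.15
eef_pos: [595.9, -102.1, 184.2]
eef_rot: [-3.142, -0.0, 3.019]
wrist_force: [0.1, 0.3, 0.0]
finger_gap: 36.7
finger_force: 0.0
```

Call:
carry_out(slide=[[0, 0, 0.1], [-0.05, 0.007, 0.25], [-0.1, 0.014, 0.4], [-0.2, 0.028, 0.4], [-0.2, 0.028, 0.4], [-0.2, 0.028, 0.4]], dr=[[0, 0, 0], [0, 0, 0], [0, 0, 0], [0, 0, 0], [0, 0, 0], [0, 0, 0]], gripper=[40, 40, 40, 40, 40, 40])

```text
clock: 15.65
eef_pos: [545.5, -95.0, 284.9]
eef_rot: [-3.141, 0.001, 3.019]
wrist_force: [0.1, 0.7, -0.6]
finger_gap: 38.0
finger_force: 0.0
```

```bash
cat > chk.py <<'E'
from h import *
def prof(fn,cols,th=190):
    g=cv2.imread("pics/"+fn,0)
    for c in cols:
        idx=np.flatnonzero(np.diff(np.r_[0,(g[:330,c]>th).astype(int),0])).reshape(-1,2); print(c,[tuple(map(int,i)) for i in idx if i[1]-i[0]>2])
E
python3 - <<'E'
from chk import *
s=read_state();print(s["eef_pos"],s["eef_rot"],s["clock"])
m=camera_model("wrist");im=cv2.cvtColor(camera("wrist"),cv2.COLOR_RGB2BGR);cv2.imwrite("pics/w9.png",im)
# predicted end-plate top/heel rows for both hung arms at u=82,103
ex=np.array([.992,-.124]);ey=np.array([.124,.992])
for n,st in (("s0",np.array([636.5,-20.5])),("s1",np.array([636.5,-20.5])-85*ey)):
    for u in (82,103): print(n,u,[w2p(m,(*(st-ex*k),u+z)).round(1) for k,z in ((0,40),(10,40),(113,38),(121,38))])
prof("w9.png",(305,315,325))
t=camera_model("top");ti=cv2.cvtColor(camera("top"),cv2.COLOR_RGB2BGR);g=cv2.cvtColor(ti,cv2.COLOR_BGR2GRAY)
hsv=cv2.cvtColor(ti,cv2.COLOR_BGR2HSV)
M=(g[200:265,245:320]>90).astype(np.uint8);n,l,st,c=cv2.connectedComponentsWithStats(M)
for i in range(1,n):
    if st[i,4]>20:
        ys,xs=np.nonzero(l==i);p=np.c_[xs+245,ys+200].astype(np.float32);mu,ev=cv2.PCACompute(p,None)[:2];print("top blob",st[i],mu,ev[0],p2w(t,*mu[0],30))
E
```

```text
[545.50674559 -95.02696298 284.92717851] [-3.14144625e+00  9.81639072e-04  3.01930884e+00] 15.65
s0 82 [array([411.4, 296.1]), array([412.4, 285.9]), array([422. , 167.8]), array([422.8, 157.8])]
s0 103 [array([419. , 309.8]), array([420.2, 298.9]), array([431.5, 172. ]), array([432.5, 161.1])]
s1 82 [array([314.8, 296.4]), array([314.8, 286.2]), array([315.3, 167.3]), array([315.4, 157.1])]
s1 103 [array([314.8, 310.3]), array([314.9, 299.4]), array([315.4, 171.4]), array([315.5, 160.4])]
305 [(0, 26), (32, 151), (153, 173), (176, 213), (283, 287), (323, 330)]
315 [(0, 25), (31, 151), (153, 276), (283, 287), (323, 327)]
325 [(0, 24), (30, 151), (153, 170), (174, 213), (283, 288), (323, 330)]
top blob [ 20  17  10  35 197] [[269.54822 234.3807 ]] [-0.04630789  0.9989272 ] [470.92785337 268.738319    30.        ]
top blob [ 69  19   6  46 156] [[317.39743 247.91026]] [-0.06238195  0.9980523 ] [414.97481574  83.11853914  30.        ]
top blob [ 0 62 23  3 45] [[253.42223 263.35556]] [0.9983491  0.05743721] [360.06464481 331.5990455   30.        ]
```

Call:
carry_out(slide=[[-0.03, 0.15, 0], [-0.06, 0.3, 0], [-0.1, 0.46, 0], [-0.13, 0.62, 0], [-0.16, 0.78, 0], [-0.2, 0.94, 0], [-0.2, 1, 0]], dr=[[0, 0, 0], [0, 0, 0], [0, 0, 0.008], [0, 0, 0.008], [0, 0, 0.008], [0, 0, 0.008], [0, 0, 0.008]], gripper=[50, 50, 50, 50, 50, 50, 50])

```text
clock: 16.33
eef_pos: [494.9, 159.0, 283.7]
eef_rot: [3.141, -0.001, 3.072]
wrist_force: [-0.1, -0.8, -0.1]
finger_gap: 47.4
finger_force: 0.0
```

Call:
carry_out(slide=[[0, 0.15, 0], [0, 0.3, 0], [0, 0.443, 0], [0, 0.443, -0.15], [0, 0.443, -0.3], [0, 0.443, -0.45], [0, 0.443, -0.45], [0, 0.443, -0.45]], dr=[[0, 0, 0], [0, 0, 0], [0, 0, 0], [0, 0, 0], [0, 0, 0], [0, 0, 0], [0, 0, 0], [0, 0, 0]], gripper=[50, 50, 50, 50, 50, 50, 50, 50])

```text
clock: 17.0
eef_pos: [495.9, 265.7, 170.7]
eef_rot: [-3.14, -0.003, 3.07]
wrist_force: [0.7, -0.0, 0.4]
finger_gap: 47.1
finger_force: 0.0
```

```bash
python3 - <<'E'
from chk import *
from seg import look
m,im=look("w10.png")
prof("w10.png",(296,298,315,333),170)
E
```

```text
[495.9 265.7 170.7] [-3.14e+00 -3.00e-03  3.07e+00] 47.13003724549258
40 []
50 []
60 []
70 []
80 []
90 [(293, 339)]
100 [(293, 338)]
110 [(305, 328)]
120 [(305, 328)]
130 [(305, 328)]
140 [(306, 328)]
150 [(306, 328)]
160 [(306, 328)]
170 [(306, 328)]
180 [(307, 328)]
190 [(307, 329)]
200 [(307, 329)]
210 [(307, 329)]
220 [(307, 329)]
230 [(308, 329)]
240 [(308, 329)]
250 [(304, 310), (320, 342)]
260 [(295, 342)]
270 [(302, 309), (328, 336)]
280 []
290 []
296 [(0, 20), (88, 101), (251, 264)]
298 [(0, 21), (88, 101), (251, 264)]
315 [(0, 22), (88, 101), (102, 244), (251, 264)]
333 [(0, 23), (88, 101), (250, 274)]
```

Call:
carry_out(slide=[[0.012, 0.004, -0.09], [0.012, 0.004, -0.18], [0.012, 0.004, -0.23], [0.012, 0.004, -0.26], [0.012, 0.004, -0.26], [0.012, 0.004, -0.26], [0.012, 0.004, -0.26], [0.012, 0.004, -0.26], [0.012, 0.004, -0.26], [0.012, 0.004, -0.26]], dr=[[0, 0, 0.002], [0, 0, 0.002], [0, 0, 0.002], [0, 0, 0.002], [0, 0, 0.002], [0, 0, 0.002], [0, 0, 0.002], [0, 0, 0.002], [0, 0, 0.002], [0, 0, 0.002]], gripper=[50, 50, 50, 50, 50, 0, 0, 0, 0, 0], newtons=50)

```text
clock: 17.88
eef_pos: [499.0, 266.8, 107.4]
eef_rot: [3.141, 0.001, 3.082]
wrist_force: [0.3, 1.2, 0.3]
finger_gap: 16.8
finger_force: 0.5
```

Call:
carry_out(slide=[[0, 0, 0], [0, 0, 0], [0, 0, 0.08], [0, 0, 0.2], [0, 0, 0.36], [0, 0, 0.5], [0, 0, 0.56], [0.02, -0.14, 0.56], [0.04, -0.28, 0.56], [0.04, -0.28, 0.56]], dr=[[0, 0, 0], [0, 0, 0], [0, 0, 0], [0, 0, 0], [0, 0, 0], [0, 0, 0], [0, 0, 0], [0, 0, 0], [0, 0, -0.01], [0, 0, -0.01]], gripper=[0, 0, 0, 0, 0, 0, 0, 0, 0, 0])

```text
clock: 18.72
eef_pos: [509.4, 192.7, 247.0]
eef_rot: [-3.141, 0.0, 3.013]
wrist_force: [0.5, -0.2, -1.4]
finger_gap: 15.5
finger_force: 50.0
```

Call:
carry_out(slide=[[0, -0.15, 0], [0, -0.3, 0], [0, -0.45, 0], [0, -0.6, 0], [0, -0.75, 0], [0, -0.9, 0], [0, -1, 0]], dr=[[0, 0, 0], [0, 0, 0], [0, 0, 0], [0, 0, 0], [0, 0, 0], [0, 0, 0], [0, 0, 0]], gripper=[0, 0, 0, 0, 0, 0, 0])

```text
clock: 19.3
eef_pos: [508.5, -56.0, 246.8]
eef_rot: [-3.141, -0.0, 3.018]
wrist_force: [0.7, 0.5, -1.3]
finger_gap: 15.7
finger_force: 50.0
```

Call:
carry_out(slide=[[0.04, -0.13, 0], [0.08, -0.26, 0], [0.12, -0.39, 0], [0.176, -0.516, 0], [0.176, -0.516, 0], [0.176, -0.516, 0], [0.176, -0.516, 0]], dr=[[0, 0, 0], [0, 0, 0], [0, 0, 0], [0, 0, 0], [0, 0, 0], [0, 0, 0], [0, 0, 0]], gripper=[0, 0, 0, 0, 0, 0, 0])

```text
clock: 19.88
eef_pos: [552.7, -181.9, 246.4]
eef_rot: [3.141, -0.001, 3.019]
wrist_force: [-0.3, -0.0, -1.3]
finger_gap: 15.3
finger_force: 50.0
```

```bash
python3 - <<'E'
from chk import *
s=read_state();print(s["eef_pos"],s["eef_rot"],s["finger_gap"],s["finger_force"],s["clock"])
m=camera_model("wrist");im=cv2.cvtColor(camera("wrist"),cv2.COLOR_RGB2BGR);cv2.imwrite("pics/w11.png",im)
g=cv2.cvtColor(im,cv2.COLOR_BGR2GRAY)
for r in (321,322,323,324): print(r," ".join(f"{v:3d}" for v in g[r,296:342]))
for r in (90,120,180,240):
    idx=np.flatnonzero(np.diff(np.r_[0,g[r,270:370]>190,0])).reshape(-1,2)+270; print(r,[tuple(map(int,i)) for i in idx if i[1]-i[0]>5])
prof("w11.png",(302,328))
E
```

```text
[ 552.66806338 -181.8595455   246.38503484] [ 3.14114569e+00 -1.05621703e-03  3.01933184e+00] 15.270909012496613 49.99824643135071 19.8833
321 106 105 103 103 105 106 106 106 104 104 103  90  93  94  93  93  93  93  94  93  92  92  94  92  94  93  95 104 110 108 105 106 105 108 107 109 107 106 108 104  95  93  93  92  92  92
322 128 125 127 128 126 126 126 124 126 127 114  97  93  92  92  92  92  92  92  92  93  94  91  94  92  96 103 129 136 138 139 141 139 140 141 140 139 139 141 128  95  90  88  86  88  86
323 124 126 123 128 125 125 126 126 124 126 113  99  98  95  98  94  98  97  99  98  96  98 101 100  96  99 107 126 141 141 143 142 141 141 140 138 139 140 137 127  97  98  93  88  88  89
324 105 101 103 102 100 106 101 101 102 102 104  99  98  98 100  98  97  99  98  97  99  97 100  98  97  97  99 104 103 106 105 105 104 104 104 102 107 105 106 103  98  97  94  86  85  86
90 [(270, 287), (343, 365)]
120 [(270, 299), (330, 368)]
180 [(280, 301), (329, 370)]
240 []
302 [(15, 65), (91, 94), (100, 103), (148, 153)]
328 [(11, 66), (70, 82), (117, 120), (140, 143)]
```

Call:
carry_out(slide=[[0, 0, -0.07], [0, 0, -0.136], [0, 0, -0.136], [0.03, -0.004, -0.136], [0.06, -0.007, -0.136], [0.085, -0.01, -0.136], [0.1, -0.012, -0.136], [0.115, -0.014, -0.136], [0.115, -0.014, -0.136], [0.115, -0.014, -0.136]], dr=[[0, 0, 0], [0, 0, 0], [0, 0, 0], [0, 0, 0], [0, 0, 0], [0, 0, 0], [0, 0, 0], [0, 0, 0], [0, 0, 0], [0, 0, 0]], gripper=[0, 0, 0, 0, 0, 0, 0, 0, 0, 0])

```text
clock: 20.77
eef_pos: [581.7, -185.8, 212.9]
eef_rot: [-3.142, -0.0, 3.02]
wrist_force: [-0.4, -0.1, -1.8]
finger_gap: 15.7
finger_force: 50.0
```

Call:
carry_out(slide=[[0.008, -0.001, 0], [0.018, -0.002, 0], [0.018, -0.002, 0]], dr=[[0, 0, 0], [0, 0, 0], [0, 0, 0]], gripper=[0, 0, 0])

```text
clock: 21.02
eef_pos: [585.9, -186.3, 212.8]
eef_rot: [3.141, -0.002, 3.019]
wrist_force: [-5.5, 1.1, 1.2]
finger_gap: 15.3
finger_force: 50.0
```

Same contact as before. Now press down, then a pull test.

Call:
carry_out(slide=[[-0.001, 0, -0.02], [-0.001, 0, -0.04], [-0.001, 0, -0.06], [-0.001, 0, -0.08], [-0.001, 0, -0.1], [-0.001, 0, -0.12], [-0.001, 0, -0.124], [-0.001, 0, -0.124]], dr=[[0, 0, 0], [0, 0, 0], [0, 0, 0], [0, 0, 0], [0, 0, 0], [0, 0, 0], [0, 0, 0], [0, 0, 0]], gripper=[0, 0, 0, 0, 0, 0, 0, 0])

```text
clock: 21.68
eef_pos: [586.1, -186.4, 183.4]
eef_rot: [-3.141, 0.001, 3.019]
wrist_force: [-9.2, 3.0, 14.3]
finger_gap: 15.7
finger_force: 50.0
```

Call:
carry_out(slide=[[0, 0, 0.008], [-0.01, 0.001, 0.008], [-0.016, 0.002, 0.008], [-0.016, 0.002, 0.008]], dr=[[0, 0, 0], [0, 0, 0], [0, 0, 0], [0, 0, 0]], gripper=[0, 0, 0, 0])

```text
clock: 22.02
eef_pos: [584.1, -185.9, 184.6]
eef_rot: [-3.141, 0.009, 3.02]
wrist_force: [23.0, -1.8, -7.4]
finger_gap: 15.7
finger_force: 50.0
```

Call:
carry_out(slide=[[0.014, -0.002, 0], [0.014, -0.002, -0.008], [0.014, -0.002, -0.008], [0.014, -0.002, 0.002], [0.014, -0.002, 0.002], [0.014, -0.002, 0.002], [0.014, -0.002, 0.002], [0.014, -0.002, 0.002]], dr=[[0, 0, 0], [0, 0, 0], [0, 0, 0], [0, 0, 0], [0, 0, 0], [0, 0, 0], [0, 0, 0], [0, 0, 0]], gripper=[0, 0, 0, 0, 40, 40, 40, 40])

```text
clock: 22.68
eef_pos: [585.4, -186.4, 184.2]
eef_rot: [-3.142, -0.0, 3.019]
wrist_force: [-0.3, -0.1, -0.1]
finger_gap: 36.5
finger_force: 0.0
```

Call:
carry_out(slide=[[0, 0, 0.1], [-0.05, 0.007, 0.25], [-0.1, 0.014, 0.4], [-0.2, 0.028, 0.4], [-0.2, 0.028, 0.4], [-0.2, 0.028, 0.4]], dr=[[0, 0, 0], [0, 0, 0], [0, 0, 0], [0, 0, 0], [0, 0, 0], [0, 0, 0]], gripper=[40, 40, 40, 40, 40, 40])

```text
clock: 23.18
eef_pos: [535.0, -179.3, 284.9]
eef_rot: [-3.141, 0.001, 3.019]
wrist_force: [0.3, 0.6, -0.4]
finger_gap: 37.7
finger_force: 0.0
```

```bash
python3 - <<'E'
from chk import *
s=read_state();print(s["eef_pos"],s["eef_rot"],s["clock"])
m=camera_model("wrist");im=cv2.cvtColor(camera("wrist"),cv2.COLOR_RGB2BGR);cv2.imwrite("pics/w12.png",im)
ex=np.array([.992,-.124]);ey=np.array([.124,.992]);st=np.array([636.5,-20.5])-170*ey
for u in (82,103): print(u,[w2p(m,(*(st-ex*k),u+z)).round(1) for k,z in ((0,40),(10,40),(113,38),(121,38))])
prof("w12.png",(305,315,325))
shot("scene","s12.png",(230,150,370,270),5.5)
shot("top","t12.png",(215,160,435,280),3.6)
E
```

```text
[ 534.98949861 -179.32605091  284.91676352] [-3.14133075e+00  8.97987456e-04  3.01910462e+00] 23.1833
82 [array([314.8, 296.4]), array([314.8, 286.2]), array([315.3, 167.3]), array([315.3, 157.1])]
103 [array([314.8, 310.3]), array([314.9, 299.4]), array([315.4, 171.4]), array([315.4, 160.4])]
305 [(43, 150), (163, 179), (187, 212), (327, 330)]
315 [(42, 150), (327, 330)]
325 [(41, 150), (163, 174), (184, 212), (327, 330)]
```

View pics/s12.png

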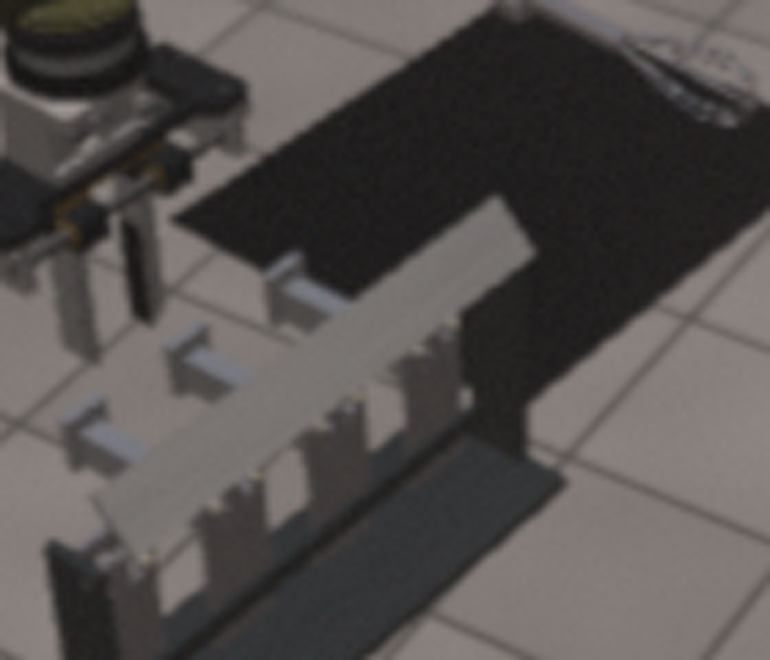

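Call:
carry_out(slide=[[0, 0, 0.12], [0, 0, 0.24], [0.1, 0.01, 0.24], [0.22, 0.03, 0.24], [0.34, 0.04, 0.24], [0.46, 0.06, 0.24], [0.58, 0.07, 0.24], [0.7, 0.086, 0.24], [0.7, 0.086, 0.24], [0.7, 0.086, 0.24]], dr=[[0, 0, 0], [0, 0, 0], [0, 0, 0], [0, 0, 0], [0, 0, 0], [0, 0, 0], [0, 0, 0], [0, 0, 0], [0, 0, 0], [0, 0, 0]], gripper=[0, 0, 0, 0, 0, 0, 0, 0, 0, 0], newtons=20)

```text
clock: 24.17
eef_pos: [711.7, -157.4, 341.0]
eef_rot: [3.141, -0.004, 3.02]
wrist_force: [-0.7, 0.3, 0.3]
finger_gap: 0.4
finger_force: 0.0
```

Call:
carry_out(slide=[[0, 0, -0.1], [0, 0, -0.2], [0, 0, -0.245], [0, 0, -0.245]], dr=[[0, 0, 0], [0, 0, 0], [0, 0, 0], [0, 0, 0]], gripper=[0, 0, 0, 0])

```text
clock: 24.5
eef_pos: [709.4, -157.9, 280.3]
eef_rot: [3.141, -0.005, 3.019]
wrist_force: [0.1, -0.3, -0.1]
finger_gap: 0.6
finger_force: 0.0
```

Call:
carry_out(slide=[[-0.04, 0.005, 0], [-0.08, 0.01, 0], [-0.12, 0.015, 0], [-0.15, 0.019, 0], [-0.18, 0.022, 0], [-0.21, 0.026, 0], [-0.24, 0.03, 0], [-0.24, 0.03, 0]], dr=[[0, 0, 0], [0, 0, 0], [0, 0, 0], [0, 0, 0], [0, 0, 0], [0, 0, 0], [0, 0, 0], [0, 0, 0]], gripper=[0, 0, 0, 0, 0, 0, 0, 0])

```text
clock: 25.17
eef_pos: [649.8, -150.4, 285.6]
eef_rot: [-3.141, 0.003, 3.019]
wrist_force: [0.4, 0.1, 0.7]
finger_gap: 0.4
finger_force: 0.0
```

Call:
carry_out(slide=[[-0.03, 0.004, 0], [-0.06, 0.007, 0], [-0.09, 0.011, 0], [-0.11, 0.014, 0]], dr=[[0, 0, 0], [0, 0, 0], [0, 0, 0], [0, 0, 0]], gripper=[0, 0, 0, 0])

```text
clock: 25.5
eef_pos: [622.7, -146.9, 284.6]
eef_rot: [-3.141, 0.002, 3.019]
wrist_force: [0.5, -0.6, 1.0]
finger_gap: 0.2
finger_force: 0.4
```

```bash
python3 - <<'E'
from h import *
s=read_state();print(s["eef_pos"],s["wrist_force"],s["moment"])
m=camera_model("scene");im=cv2.cvtColor(camera("scene"),cv2.COLOR_RGB2BGR);cv2.imwrite("pics/s13.png",im)
old=cv2.resize(cv2.imread("pics/s12.png"),(140,120),interpolation=cv2.INTER_AREA)
# flap score per angle: web quad + lip quad projected, brightness inside vs s12
ex=np.array([.992,-.124,0]);ey=np.array([.124,.992,0]);ez=np.array([0,0,1.]);o=np.array([620.6,-147,0.])
def quad(th):
    h=o+30*ex+166*ez; w=-np.cos(th)*ex+np.sin(th)*ez; l=-np.sin(th)*ex-np.cos(th)*ez
    return [np.array([w2p(m,h+a*w+b*l+y*ey) for a,b,y in q]) for q in ([(0,0,-159),(36,0,-159),(36,0,159),(0,0,159)],[(36,0,-159),(36,36,-159),(36,36,159),(36,0,159)])]
for n,img,off in (("now",im,(0,0)),("before",old,(230,150))):
    g=cv2.cvtColor(img,cv2.COLOR_BGR2GRAY)
    d={}
    for th in (0,.3,.6,.9,1.2,1.5,1.8,2.1,2.2,2.3,2.4):
        r=[]
        for q in quad(th):
            M=np.zeros(g.shape,np.uint8);cv2.fillPoly(M,[np.round(q-off).astype(np.int32)],255)
            v=g[M>0];r+= [int(v.mean()),int(v.std())]
        d[th]=r
    print(n,d)
E
```

```text
[ 622.74747189 -146.94116295  284.57982908] [ 0.51094385 -0.63535197  0.98743861] [-0.01760286 -0.07931713  0.01404622]
now {0: [115, 12, 116, 16], 0.3: [115, 11, 117, 13], 0.6: [116, 11, 115, 15], 0.9: [115, 12, 102, 27], 1.2: [115, 14, 99, 32], 1.5: [113, 16, 102, 31], 1.8: [110, 17, 106, 29], 2.1: [99, 16, 111, 24], 2.2: [91, 14, 112, 22], 2.3: [78, 14, 109, 23], 2.4: [79, 20, 105, 26]}
before {0: [114, 9, 111, 17], 0.3: [114, 8, 114, 11], 0.6: [114, 8, 112, 11], 0.9: [114, 8, 96, 31], 1.2: [115, 7, 97, 32], 1.5: [114, 7, 101, 30], 1.8: [114, 7, 105, 25], 2.1: [114, 7, 110, 17], 2.2: [113, 8, 113, 12], 2.3: [111, 10, 115, 5], 2.4: [103, 17, 113, 9]}
```

Call:
carry_out(slide=[[-0.008, 0.001, -0.02], [-0.008, 0.001, -0.04], [-0.008, 0.001, -0.06], [-0.008, 0.001, -0.075], [-0.008, 0.001, -0.085], [-0.008, 0.001, -0.085]], dr=[[0, 0, 0], [0, 0, 0], [0, 0, 0], [0, 0, 0], [0, 0, 0], [0, 0, 0]], gripper=[0, 0, 0, 0, 0, 0])

```text
clock: 26.05
eef_pos: [621.0, -146.6, 265.2]
eef_rot: [-3.141, 0.002, 3.02]
wrist_force: [-13.8, 3.2, 28.0]
finger_gap: 0.4
finger_force: 14.2
```

Call:
carry_out(slide=[[0.004, 0, -0.005], [0.004, 0, -0.005], [0.004, 0, 0.05], [0.004, 0, 0.2], [0.004, 0, 0.36], [-0.1, 0, 0.5], [-0.26, 0.1, 0.5], [-0.42, 0.2, 0.5], [-0.5, 0.3, 0.5], [-0.5, 0.3, 0.5]], dr=[[0, 0, 0], [0, 0, 0], [0, 0, 0], [0, 0, 0], [0, 0, 0], [0, 0, 0], [0, 0, 0], [0, 0, 0], [0, 0, 0], [0, 0, 0]], gripper=[0, 0, 0, 0, 0, 0, 0, 0, 0, 0])

```text
clock: 26.88
eef_pos: [492.5, -68.5, 387.2]
eef_rot: [3.141, -0.0, 3.021]
wrist_force: [1.4, 0.4, 1.0]
finger_gap: 0.3
finger_force: 0.0
```

```bash
python3 - <<'E'
from h import *
s=read_state();print(s["eef_pos"],s["clock"],s["wrist_force"])
ex=np.array([.992,-.124,0]);ey=np.array([.124,.992,0]);ez=np.array([0,0,1.]);o=np.array([620.6,-147,0.])
for cam in ("wrist","scene"):
    m=camera_model(cam);im=cv2.cvtColor(camera(cam),cv2.COLOR_RGB2BGR);cv2.imwrite(f"pics/{cam}14.png",im);g=cv2.cvtColor(im,cv2.COLOR_BGR2GRAY)
    h=o+30*ex+166*ez
    # vertical profile through flap at several y: predicted rows of hinge line, edge, lip tip per angle
    for y in (-120,-80,0,80,120):
        print(cam,y,{th:[w2p(m,h+y*ey+a*(-np.cos(th)*ex+np.sin(th)*ez)+b*(-np.sin(th)*ex-np.cos(th)*ez)).round(1).tolist() for a,b in ((0,0),(37,0),(37,36))] for th in (0,.2)})
        c,r=w2p(m,h+y*ey-37*ex).round().astype(int)
        if 0<=c<640 and 0<=r<400: print("  col",c,"rows",max(r-14,0),g[max(r-14,0):r+20,c].tolist())
E
```

```text
[492.54785824 -68.53771701 387.18376383] 26.8833 [1.3825206  0.38342464 1.00777888]
wrist -120 {0: [[154.6, 333.4], [150.1, 305.0], [164.5, 288.6]], 0.2: [[154.6, 333.4], [146.9, 309.3], [160.8, 287.2]]}
  col 150 rows 291 [86, 96, 99, 102, 107, 114, 116, 123, 126, 130, 137, 139, 141, 149, 147, 151, 148, 147, 144, 143, 140, 140, 138, 134, 130, 130, 123, 117, 133, 195, 214, 218, 218, 214]
wrist -80 {0: [[188.8, 334.4], [185.2, 305.9], [196.7, 289.3]], 0.2: [[188.8, 334.4], [182.7, 310.3], [193.8, 287.9]]}
  col 185 rows 292 [91, 95, 102, 104, 110, 116, 120, 121, 127, 132, 136, 139, 143, 150, 153, 151, 150, 151, 146, 145, 143, 140, 136, 137, 130, 129, 123, 117, 136, 206, 218, 219, 221, 219]
wrist 0 {0: [[258.8, 335.9], [257.3, 307.2], [262.4, 290.2]], 0.2: [[258.8, 335.9], [256.1, 311.7], [261.1, 288.9]]}
  col 257 rows 293 [69, 68, 68, 68, 71, 79, 77, 80, 77, 81, 79, 82, 79, 77, 77, 79, 77, 76, 75, 78, 78, 77, 75, 77, 78, 79, 81, 79, 78, 79, 80, 79, 74, 80]
wrist 80 {0: [[329.8, 336.3], [330.4, 307.6], [328.9, 290.6]], 0.2: [[329.8, 336.3], [330.7, 312.1], [329.3, 289.3]]}
  col 330 r
[... 1202 characters left out ...]
2, 122, 121, 121, 120, 123, 122, 122, 121, 123, 122, 123, 123, 124, 123, 121, 119, 108, 94, 81, 87, 92, 104, 111, 105, 102]
scene 80 {0: [[304.3, 211.1], [295.5, 206.3], [296.1, 214.9]], 0.2: [[304.3, 211.1], [295.6, 204.7], [294.5, 212.2]]}
  col 296 rows 192 [32, 32, 29, 29, 29, 32, 29, 32, 31, 33, 33, 45, 74, 102, 116, 120, 121, 121, 120, 119, 120, 121, 117, 117, 110, 98, 89, 98, 105, 114, 113, 100, 95, 94]
scene 120 {0: [[312.6, 204.7], [303.8, 200.1], [304.2, 208.7]], 0.2: [[312.6, 204.7], [303.9, 198.4], [302.7, 206.0]]}
  col 304 rows 186 [31, 28, 31, 31, 29, 33, 28, 29, 31, 32, 31, 38, 66, 101, 116, 118, 121, 119, 118, 119, 118, 119, 120, 117, 111, 94, 72, 71, 69, 62, 63, 63, 62, 62]
```

The picture check is ambiguous, so I'll look at the flap from a better wrist pose.

Call:
carry_out(slide=[[0.12, -0.1, 0], [0.24, -0.2, 0], [0.33, -0.314, 0], [0.33, -0.314, 0.1], [0.33, -0.314, 0.1], [0.33, -0.314, 0.1]], dr=[[0, 0, 0], [0, 0, 0], [0, 0, 0], [0, 0, 0], [0, 0, 0], [0, 0, 0]], gripper=[0, 0, 0, 0, 0, 0])

```text
clock: 27.48
eef_pos: [579.2, -150.8, 411.5]
eef_rot: [-3.141, 0.001, 3.019]
wrist_force: [0.7, 0.5, -0.6]
finger_gap: 0.2
finger_force: 0.0
```

```bash
python3 - <<'E'
from h import *
s=read_state();print(s["eef_pos"],s["clock"])
ex=np.array([.992,-.124,0]);ey=np.array([.124,.992,0]);ez=np.array([0,0,1.]);o=np.array([620.6,-147,0.])
m=camera_model("wrist");im=cv2.cvtColor(camera("wrist"),cv2.COLOR_RGB2BGR);cv2.imwrite("pics/w15.png",im);g=cv2.cvtColor(im,cv2.COLOR_BGR2GRAY)
h=o+30*ex+166*ez
W=lambda y,th,a,b:w2p(m,h+y*ey+a*(-np.cos(th)*ex+np.sin(th)*ez)+b*(-np.sin(th)*ex-np.cos(th)*ez)).round(1).tolist()
for y in (-150,-80,80,127,150):
    for th in (0,.15,.3): print(y,th,"hinge",W(y,th,0,2),"edge",W(y,th,38,0),"tip",W(y,th,38,38))
    c,r=np.round(W(y,0,38,0)).astype(int); print("  col",c,"from",r-40,g[r-40:r+50,c].tolist())
for th in (0,.3): print("flap ends",W(-159,th,38,0),W(159,th,38,0),W(-159,th,38,38),W(159,th,38,38))
print("upright1 top/back",[w2p(m,o+x*ex+y*ey+158*ez).round(1) for x,y in ((0,127.5),(5,127.5))],"cheek top",[w2p(m,o+x*ex+172*ey+174*ez).round(1) for x in (0,40)])
E
```

```text
[ 579.17602233 -150.79578178  411.53297668] 27.4833
-150 0 hinge [190.0, 246.8] edge [186.1, 215.3] tip [198.3, 206.2]
-150 0.15 hinge [190.0, 246.6] edge [184.1, 217.2] tip [196.1, 203.3]
-150 0.3 hinge [189.9, 246.4] edge [182.1, 219.8] tip [193.7, 201.2]
  col 186 from 175 [204, 208, 202, 208, 203, 206, 203, 204, 204, 204, 204, 207, 205, 204, 204, 202, 204, 204, 204, 204, 203, 204, 205, 203, 205, 202, 204, 205, 203, 205, 204, 201, 180, 118, 107, 111, 113, 109, 116, 144, 185, 201, 199, 200, 200, 201, 198, 189, 191, 194, 198, 196, 195, 195, 193, 195, 192, 191, 191, 194, 193, 189, 191, 198, 198, 195, 194, 194, 196, 188, 182, 183, 184, 183, 179, 141, 162, 204, 213, 213, 215, 213, 214, 215, 213, 212, 211, 213, 212, 213]
-80 0 hinge [251.3, 247.4] edge [249.3, 215.6] tip [255.6, 206.4]
-80 0.15 hinge [251.3, 247.1] edge [248.3, 217.5] tip [254.5, 203.5]
-80 0.3 hinge [251.3, 246.9] edge [247.3, 220.2] tip [253.3, 201.4]
  col 249 from 176 [86, 87, 83, 83, 85, 87, 85, 86, 86, 84, 84, 84, 83, 85, 89, 93, 103, 105, 104, 104, 105, 113, 117, 118, 103, 92, 85, 84, 89, 93, 110, 114, 114, 110, 
[... 1794 characters left out ...]
176 [41, 49, 47, 46, 47, 45, 45, 43, 40, 45, 40, 42, 44, 44, 43, 58, 117, 202, 209, 208, 210, 208, 209, 209, 209, 210, 210, 208, 210, 210, 210, 211, 208, 208, 197, 164, 119, 111, 109, 117, 159, 196, 200, 201, 199, 198, 198, 192, 190, 191, 194, 195, 195, 194, 196, 194, 193, 190, 191, 192, 193, 192, 191, 193, 199, 198, 196, 193, 194, 196, 187, 184, 184, 181, 183, 186, 208, 210, 210, 207, 209, 210, 209, 209, 209, 210, 210, 212, 211, 209]
flap ends [178.1, 215.2] [466.6, 215.9] [191.0, 206.1] [452.2, 206.8]
flap ends [173.9, 219.8] [471.2, 220.4] [186.1, 201.2] [457.6, 201.9]
upright1 top/back [array([435.3, 220.6]), array([434.9, 224.8])] cheek top [array([480.6, 225. ]), array([475.9, 258.9])]
```

The flap's lip edge is at row 215.5 and its tip at row 206.5. That matches θ=0 (215.7/206.6), while θ=0.15 would give 217.6/203.6, so the keeper is shut and I can hand in.

```bash
python3 -c "
from cell import *
print(sign_off())"
```

```text
the job is handed in; nothing more can be done
None
```

I hooked and pressed home all three arms, on the three left uprights. I then shut the keeper flap, which measured about 0 rad in the last wrist picture, and handed the job in; no verdict came back.

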